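# Nest the punch-bowl covers upside down

## Robot

A 6-joint arm with a two-finger parallel gripper is mounted at the origin on the work surface. World frame = base frame: x ahead of the robot, y to its left, z up, the work surface at z = 0. Lengths are in m, angles in rad, forces in N, time in s.
With the tool pointing down it reaches from about 0.425 to 0.95 m from the base axis. Payload 3.5 kg.
Tool frame: the origin (TCP) lies on the centre line of the jaws, within the pads' length; the fingertips stand 14 mm ahead of it and the grasp point (between the pads) lies 5 mm behind it (tips_ahead is the distance from the TCP to the fingertips, in m); y points along the fingers, z is the direction in which the jaws open and shut, and the axes are right-handed (so a half turn about y gives the same grasp; the last joint's range is limited). The gripper opens to 85 mm and grips with 20 to 120 N. Pads are 22 mm wide; open, the fingers measure 114 mm over their backs; the gripper's body (76 mm by 85 mm) begins 54 mm behind the grasp point. The pads swing forward as they close: fully open they stand 13 mm farther back than shut.
Start: joints at [-1.43, 0.286, 1.577, -0, 1.279, -0.15], TCP at [0.194, -0.647, 0.245] pointing down, gripper open.
Joint ranges: [-2.77, 2.77], [-0.9, 2.22], [0.21, 2.48], [-1.53, 4.67], [0.24, 2.81], [-2.84, 2.84]. Speed limits (rad/s): [2.79, 2.79, 3.14, 3.14, 3.14, 3.14].

## Interface

Orientations are given as a unit quaternion [x, y, z, w].
In Python, from plant import get_state, read_camera, sign_off, tips_ahead gives the robot as it stands.
- The arm moves only by the tool send_rows, never from a script. Its argument "plan" is a list of rows, each a list of 2 entries, a list of its own where there are three numbers: the shift along the tool's x, y, z in units of 12 cm (1.0 is 12 cm), then the turn, a rotation vector about the tool's x, y, z in units of 360 degrees (1.0 is 360 degrees). In form: [[[tx, ty, tz], [rx, ry, rz]], ...]. A call has 1 to 12 rows; each row shifts and turns the commanded pose from where the row before left it, along the tool's axes as they then stand; what a row does not reach is not made up. A row lasts 1/10 s, in which the tool goes at most 50 mm and 8.59 degrees, less where a joint would pass 70% of its speed; a pose out of reach is approached as far as the arm can. A call with a number of a shift or a turn outside -1 to 1 is refused whole. A call with a gripper value outside its range is refused whole. "gripper" is the closure, from 0 (fully open) to 1 (shut), set as the call begins (left out, the last holds). The fingers move at their own pace and stop on an object; "grip_force" is the grip in N (left out, the last holds). Time passes only in rows, so rows that do not move let the fingers close. It gives the time, the measured TCP pose, the force and the opening at its end, in the units of the state.
- get_state(): the state, without advancing time (a new reading comes with each control period).
- read_camera(name): name is "scene" or "side" or "wrist"; returns a dict with "img" (420x560x3 uint8, blue, green, red), "fx", "fy", "cx", "cy" (pixels), "world_from_camera" (4x4, takes a point from camera to world coordinates); the wrist camera has in their place "mount" (4x4, takes a point from camera to tool coordinates, whose origin is the TCP and whose axes are the tool frame's). Camera axes: x right, y down, z forward; pixel columns grow to the right and rows downward; lengths in m; the calibration is good to about 2 mm. A picture is of the moment at which its call begins: read the wrist's pose just before it. There is no depth.
- sign_off(): hands the job in, once; it reports no verdict.
The state is a dict: "time": time; "qpos": joint angles; "dq": joint speeds; "joint_efforts": joint torques, N m; "eef_pos": TCP position; "tcp_rot": TCP orientation; "contact_force": force on the tool from outside, world axes, zero at the start; "wrist_torque": the same for the moment, N m; "opening": opening from 0.0 (shut) to 1.0 (fully open).
Only numpy, scipy, OpenCV 4.12 (cv2) and the standard library are available. Lean on these libraries where they do the work, as an engineer would, in place of code of your own. Each camera call takes 0.05 s, during which the arm holds its last target. There are 200 camera calls.

## Task

The bar's domed bowl covers have dried: take the medium brass one and then the small steel one off their sloped stands and stack them upside down, knob down, on the large copper cover that waits in the wooden ring, so that the medium one cups inside the large one and the small one inside the medium one. Set each down gently without dropping it, centred and level with its knob standing on the floor of the one below, keep the large cover seated level in its ring, and leave the cups, orange, shaker and jigger where they are.

Things in the scene. Friction and masses are not known exactly. Their poses are not given: they have to be found in the camera images.
- large_mid (a point): Large copper domed cover, 186 mm across, upside down (knob down), level in the wooden ring, loose, 340 g. Point: on its axis half-way up its 84 mm; z = axis, knob to opening: rim edge at z +42 mm, crown underside -14, knob end -42. All covers: top 18 mm of the side is an upright black rubber band 8 mm thick, to pinch anywhere; wall 4 mm; flat inner floor at z -11, 60 mm narrower than the cover; knob 40 mm diameter, 28 long.
- medium_mid (a point): Medium brass domed cover, 156 mm across its band, 260 g, loose; shape, heights and frame as the large one. Starts on a sloped stand, opening up, axis leaning 30 deg; lifts off along its +z. Nested, its knob stands on the large cover's floor, this point 31 mm above the large one's, about 9 mm free all round. The wall bellies: 24 mm above the crown it lies 4 mm inside the band's outer face, at 13 mm 9 mm.
- small_mid (a point): Small steel domed cover, 128 mm across its band, 200 g, loose; shape, heights and frame as the large one, wall belly as the medium one. Starts on the other sloped stand, opening up, axis leaning 30 deg; lifts off along its +z. Nested, its knob stands on the medium cover's floor, this point 31 mm above the medium one's, about 9 mm free all round.
- ring_top (a point): Centre of the top face of the fixed wooden ring (86 mm outer, 54 mm inner diameter, 34 mm tall) that carries the large cover: the crown rests on it, the knob hangs inside. z up.
- stand_a_top (a point): Fixed dark steel sloped stand (base 130 x 100 mm) that carries the medium or the small cover. Point: centre of its fork, 62 mm up, where the cover's crown rests. Frame level, z up; it slopes down 30 deg towards its -x, to which the cover's opening leans (sideways, seen from the robot). Two rails 48 mm apart pass either side of the knob, a low cross bar stops it. It reaches 50 mm along +-y: the rim is free there.
- stand_b_top (a point): Fixed dark steel sloped stand (base 130 x 100 mm) that carries the medium or the small cover. Point: centre of its fork, 62 mm up, where the cover's crown rests. Frame level, z up; it slopes down 30 deg towards its -x, to which the cover's opening leans (sideways, seen from the robot). Two rails 48 mm apart pass either side of the knob, a low cross bar stops it. It reaches 50 mm along +-y: the rim is free there.
- cup_a: bystander, to be left alone: terracotta cup, barrel-shaped, 70 mm across, 85 mm tall; origin at the centre of its underside, z up. Loose.
- cup_b: bystander, to be left alone: terracotta cup, barrel-shaped, 70 mm across, 85 mm tall; origin at the centre of its underside, z up. Loose.
- cup_c: bystander, to be left alone: terracotta cup, barrel-shaped, 70 mm across, 85 mm tall; origin at the centre of its underside, z up. Loose.
- orange: bystander, to be left alone: half an orange lying cut side up, 76 mm across, 34 mm tall; origin at the centre of its underside, z up. Loose.
- shaker: bystander, to be left alone: brass-coloured cocktail shaker, 80 mm across, 180 mm tall; origin at the centre of its underside, z up. Loose.
- jigger: bystander, to be left alone: steel measuring jigger, waisted, 48 mm across, 95 mm tall; origin at the centre of its underside, z up. Loose.

How it is judged:
By the outcome, as a careful person would: the job done as asked, in the order asked, and still so for the second after the job is handed in, with the robot touching nothing.
It also fails if it takes over 72 s, if anything falls off the work surface, if the arm or the gripper's body presses on something with over 40 N, if the wrist force passes 120 N, or if a joint passes its speed limit or range.

## Working session

There is one attempt and no reset: what is moved stays moved. The work goes in short steps, Python scripts to look and compute and a tool call to move; the robot and the scene stay as the last step left them, time stands still between calls to the robot, and variables do not carry over. Pictures are saved under pics/ and viewed, about 8 in all and at most 12, crops included, and the job is handed in when it is done.

Besides the shell and the picture viewer there is one more tool, called after "Request:" as name(argument=value, ...), one argument or row to a line, values as JSON. send_rows: Moves the arm, as the interface text tells. Its arguments: {"type":"object","properties":{"plan":{"type":"array"},"gripper":{"type":"number"},"grip_force":{"type":"number"}},"required":["plan"]}

```bash
ls; mkdir -p pics
python3 - <<'E'
from plant import *
import cv2,numpy as np
np.set_printoptions(precision=4,suppress=True)
s=get_state();print(s, tips_ahead)
for n in("scene","side"):
    c=read_camera(n);cv2.imwrite(f"pics/{n}0.png",c["img"]);print(n,c["fx"],c["fy"],c["cx"],c["cy"]);print(c["world_from_camera"])
c=read_camera("wrist");cv2.imwrite("pics/wrist0.png",c["img"]);print(c["fx"],c["cx"],c["cy"],c["mount"])
E
```

```text
pics
{'time': 0.0, 'qpos': array([-1.43  ,  0.2872,  1.5782, -0.    ,  1.2786, -0.15  ]), 'dq': array([-0.001 ,  0.0007, -0.0002,  0.0003, -0.0002,  0.0002]), 'joint_efforts': array([ -0.0001, -40.5985, -29.2626,  -0.0001,   0.0058,  -0.    ]), 'eef_pos': array([ 0.1935, -0.646 ,  0.2439]), 'tcp_rot': array([-0.1025,  0.7005, -0.6988,  0.1025]), 'contact_force': array([-0.6482,  0.3605, -0.4488]), 'wrist_torque': array([-0.0879, -0.0278, -0.0176]), 'opening': 1.0010580635189004} 0.014
scene 389.7644704037146 389.7644704037146 280.62541228580625 208.754429474722
[[ 0.0297  0.8355 -0.5486  1.0738]
 [ 0.9995 -0.0329  0.0039  0.0038]
 [-0.0147 -0.5484 -0.8361  0.8258]
 [ 0.      0.      0.      1.    ]]
side 429.9674584014461 429.9674584014461 279.8588150543879 211.65225897801204
[[ 0.9274 -0.2153  0.306   0.3376]
 [-0.3741 -0.5197  0.7681 -0.6556]
 [-0.0063 -0.8268 -0.5625  0.5511]
 [ 0.      0.      0.      1.    ]]
312.8695943207904 279.61004013424343 203.6407182558755 [[-0.0002  0.9607  0.2777 -0.0697]
 [-0.0006 -0.2777  0.9607 -0.1283]
 [ 1.      0.      0.0006  0.0003]
 [ 0.      0.      0.      1.    ]]
```

View pics/scene0.png

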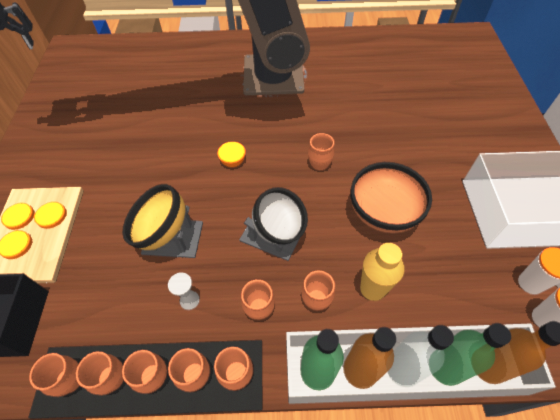

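View pics/side0.png

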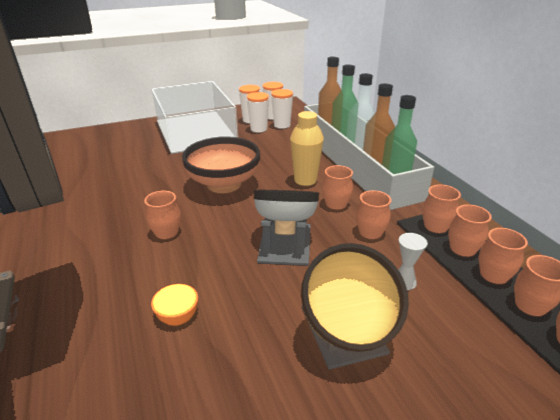

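The scene camera shows the medium cover at (155,217) opening to the left. The small one is at (280,215) and leans right, away from the side camera. The large one in its ring is at (391,196). In the side view they are at (355,297), (286,197) and (222,157).

```bash
cat > h.py <<'E'
import numpy as np,cv2
from scipy.spatial.transform import Rotation as R
from plant import *
np.set_printoptions(precision=4,suppress=True)
def cam(n):
    s=get_state();c=read_camera(n)
    if n=="wrist":
        T=np.eye(4);T[:3,:3]=R.from_quat(s["tcp_rot"]).as_matrix();T[:3,3]=s["eef_pos"]
        c["W"]=T@c["mount"]
    else:c["W"]=np.array(c["world_from_camera"])
    c["K"]=np.array([[c["fx"],0,c["cx"]],[0,c["fy"],c["cy"]],[0,0,1]]);return c
def ray(c,p):
    d=c["W"][:3,:3]@np.linalg.inv(c["K"])@np.array([p[0],p[1],1.]);return c["W"][:3,3],d/np.linalg.norm(d)
def onplane(c,p,z):
    o,d=ray(c,p);return o+d*(z-o[2])/d[2]
def tri(c1,p1,c2,p2):
    o1,d1=ray(c1,p1);o2,d2=ray(c2,p2)
    t=np.linalg.lstsq(np.c_[d1,-d2],o2-o1,rcond=None)[0];a=o1+t[0]*d1;b=o2+t[1]*d2
    return (a+b)/2,np.linalg.norm(a-b)
def proj(c,X):
    p=c["K"]@(c["W"][:3,:3].T@(np.asarray(X)-c["W"][:3,3]));return p[:2]/p[2]
def circle(c,e,r):
    """pose(s) (centre,normal toward camera) of circle radius r seen as cv2 ellipse e"""
    (x,y),(w,h),a=e;a=np.radians(a);Q=np.array([[np.cos(a),-np.sin(a),x],[np.sin(a),np.cos(a),y],[0,0,1]])
    Qi=np.linalg.inv(Q);C=Qi.T@np.diag([4/w**2,4/h**2,-1])@Qi;C=c["K"].T@C@c["K"]
    l,V=np.linalg.eigh(C)
    if (l>0).sum()<2:l,V=np.linalg.eigh(-C)
    l3,l2,l1=l;v3,v2,v1=V[:,0],V[:,1],V[:,2];out=[]   # l1>=l2>0>l3
    for s1 in(1,-1):
        g=np.sqrt((l2-l3)/(l1-l3));k=np.sqrt((l1-l2)/(l1-l3))
        z0=l2*r/np.sqrt(-l1*l3)
        n=s1*k*v1+g*v3;ce=z0*(l3/l2*g*v3+s1*l1/l2*k*v1)
        if ce[2]<0:ce=-ce
        if n@ce>0:n=-n
        out.append((c["W"][:3,:3]@ce+c["W"][:3,3],c["W"][:3,:3]@n))
    return out
def dark(c,roi,th=60):
    x0,y0,x1,y1=roi;m=np.zeros(c["img"].shape[:2],np.uint8)
    m[y0:y1,x0:x1]=(c["img"][y0:y1,x0:x1].max(2)<th)*255
    cs,_=cv2.findContours(m,cv2.RETR_EXTERNAL,cv2.CHAIN_APPROX_NONE)
    k=max(cs,key=lambda q:cv2.contourArea(cv2.convexHull(q)));return cv2.fitEllipse(cv2.convexHull(k)),m
E
python3 - <<'E'
from h import *
a=cam("scene");b=cam("side")
for n,p,q in(("med",(155,217),(355,297)),("small",(280,215),(286,197)),("large",(391,193),(222,156))):print(n,tri(a,p,b,q))
for n,roi,r in(("med",(118,178,192,255),.078),("small",(248,183,312,245),.064),("large",(345,158,438,235),.093)):
    e,m=dark(a,roi,45);print(n,e);[print(x) for x in circle(a,e,r)]
for n,p,z in(("orange",(232,153),.034),("cupA",(321,140),.085),("cupB",(257,290),.085),("cupC",(319,282),.085),("jig",(180,284),.095),("shaker",(390,255),.18)):print(n,onplane(a,p,z))
print("standbases",[onplane(a,p,0) for p in((243,240),(298,255),(135,250),(198,254),(202,222))])
E
```

```text
med (array([ 0.6048, -0.2753,  0.0918]), np.float64(0.004315103545676713))
small (array([0.6137, 0.0051, 0.0991]), np.float64(0.0007974794051619932))
large (array([0.5532, 0.2649, 0.0805]), np.float64(0.004447829575638527))
med ((147.4158935546875, 213.05551147460938), (28.35124397277832, 65.13627624511719), 37.72517776489258)
(array([ 1.8516,  1.5967, -0.3287]), array([-0.5564, -0.8171,  0.1509]))
(array([ 1.8528,  1.5974, -0.3269]), array([-0.1077, -0.5423,  0.8333]))
small ((282.7325134277344, 212.55697631835938), (38.68772888183594, 49.619598388671875), 143.75613403320312)
(array([0.6927, 0.6695, 1.0747]), array([-0.1272, -0.5092, -0.8512]))
(array([ 1.4522, -0.662 ,  0.5728]), array([-0.7161,  0.5232, -0.462 ]))
large ((391.67095947265625, 192.61146545410156), (55.5244026184082, 75.04126739501953), 105.86901092529297)
(array([ 1.7024, -0.2964,  0.2719]), array([-0.8813,  0.4305, -0.1951]))
(array([ 1.7077, -0.299 ,  0.2795]), array([-0.0414,  0.0101,  0.9991]))
orange [ 0.3699 -0.1178  0.034 ]
cupA [0.3809 0.117  0.085 ]
cupB [ 0.7802 -0.0458  0.085 ]
cupC [0.7676 0.0795 0.085 ]
jig [ 0.7661 -0.1991  0.095 ]
shaker [0.759  0.2039 0.18  ]
standbases [array([ 0.6184, -0.0857,  0.    ]), array([0.6634, 0.0446, 0.    ]), array([ 0.6358, -0.3429,  0.    ]), array([ 0.652 , -0.1913,  0.    ]), array([ 0.5636, -0.189 ,  0.    ])]
```

```bash
python3 - <<'E'
s=open('h.py').read()
i=s.index("        z0=l2*r");j=s.index("        if ce[2]<0")
s=s[:i]+"        n=s1*k*v1+g*v3;ce=r*np.sqrt(-l1*l3)*(s1*k*v1/l1+g*v3/l3)\n"+s[j:]
s+='''
from scipy.linalg import logm,expm
def state():
    s=get_state();T=np.eye(4);T[:3,:3]=R.from_quat(s["tcp_rot"]).as_matrix();T[:3,3]=s["eef_pos"];return T,s
def frame(p,axis,zdir):
    """tool pose: y=-axis, z as near zdir as can be"""
    y=-np.array(axis,float);y/=np.linalg.norm(y);z=np.array(zdir,float);z-=y*(y@z);z/=np.linalg.norm(z)
    T=np.eye(4);T[:3,:3]=np.c_[np.cross(y,z),y,z];T[:3,3]=p;return T
def plan(T,G,N):
    """N equal rows taking tool pose T to G"""
    M=expm(logm(np.linalg.inv(T)@G).real/N);t=M[:3,3]/.12;w=R.from_matrix(M[:3,:3]).as_rotvec()/(2*np.pi)
    t=np.round(t,3);w=np.round(w,4)
    print(N,"rows",t.tolist(),w.tolist(),"mm %.1f deg %.2f"%(np.linalg.norm(t)*120,np.linalg.norm(w)*360))
'''
open('h.py','w').write(s)
E
python3 - <<'E'
from h import *
T,s=state();print(T)
a=cam("scene")
for n,roi,r in(("med",(118,178,192,255),.078),("small",(248,183,312,245),.064),("large",(345,158,438,235),.093)):
    e,m=dark(a,roi,45);print(n);[print(x) for x in circle(a,e,r)]
ax=np.array([-.1,-.49,.866]);G=frame(np.array([.605,-.275,.11])+.13*ax,ax,[1,0,0]);print(G)
plan(T,G,24)
E
```

```text
[[-0.958  -0.0001  0.2867  0.1935]
 [-0.2867  0.0012 -0.958  -0.6464]
 [-0.0002 -1.     -0.0012  0.2446]
 [ 0.      0.      0.      1.    ]]
med
(array([ 0.5478, -0.3166,  0.0224]), array([ 0.5523,  0.8241, -0.126 ]))
(array([ 0.546 , -0.3203,  0.025 ]), array([-0.0839, -0.5376,  0.839 ]))
small
(array([ 0.5414,  0.0121, -0.0061]), array([0.1849, 0.4845, 0.855 ]))
(array([ 0.5432,  0.0088, -0.0072]), array([ 0.6942, -0.4956,  0.522 ]))
large
(array([0.5031, 0.2894, 0.0071]), array([ 0.8781, -0.4347,  0.1999]))
(array([0.4973, 0.2923, 0.0122]), array([-0.0352,  0.0129,  0.9993]))
[[ 0.      0.1     0.995   0.592 ]
 [-0.8703  0.49   -0.0492 -0.3387]
 [-0.4925 -0.866   0.087   0.2226]
 [ 0.      0.      0.      1.    ]]
24 rows [-0.176, 0.054, 0.043] [-0.0016, -0.0081, 0.0033] mm 22.7 deg 3.20
```

Request:
send_rows(
  plan=[
    [[-0.176,0.03,0.043],[-0.0016,-0.0081,0.0033]],
    [[-0.176,0.03,0.043],[-0.0016,-0.0081,0.0033]],
    [[-0.176,0.03,0.043],[-0.0016,-0.0081,0.0033]],
    [[-0.176,0.03,0.043],[-0.0016,-0.0081,0.0033]],
    [[-0.176,0.03,0.043],[-0.0016,-0.0081,0.0033]],
    [[-0.176,0.03,0.043],[-0.0016,-0.0081,0.0033]],
    [[-0.176,0.03,0.043],[-0.0016,-0.0081,0.0033]],
    [[-0.176,0.03,0.043],[-0.0016,-0.0081,0.0033]],
    [[-0.176,0.03,0.043],[-0.0016,-0.0081,0.0033]],
    [[-0.176,0.03,0.043],[-0.0016,-0.0081,0.0033]],
    [[-0.176,0.03,0.043],[-0.0016,-0.0081,0.0033]],
    [[-0.176,0.03,0.043],[-0.0016,-0.0081,0.0033]],
  ],
  gripper=0,
)

```text
time: 1.5
eef_pos: [0.4396, -0.5596, 0.2314]
tcp_rot: [-0.228, 0.684, -0.575, 0.388]
contact_force: [-0.1, 0.9, 0.3]
opening: 1.006
```

Run:
```python
from h import *
T,s=state();print(s["qpos"])
ax=np.array([-.085,-.49,.866]);G=frame(np.array([.605,-.275,.11])+.13*ax,ax,[1,0,0]);print(T[:3,3],G[:3,3])
plan(T,G,12)
```

```text
[-1.122   0.4391  1.4216  0.2267  1.4423 -0.5084]
[ 0.4396 -0.5596  0.2314] [ 0.5939 -0.3387  0.2226]
12 rows [-0.169, 0.076, 0.045] [-0.0018, -0.0081, 0.0033] mm 22.9 deg 3.21
```

Request:
send_rows(
  plan=[
    [[-0.169,0.07,0.045],[-0.0018,-0.0081,0.0033]],
    [[-0.169,0.07,0.045],[-0.0018,-0.0081,0.0033]],
    [[-0.169,0.07,0.045],[-0.0018,-0.0081,0.0033]],
    [[-0.169,0.07,0.045],[-0.0018,-0.0081,0.0033]],
    [[-0.169,0.07,0.045],[-0.0018,-0.0081,0.0033]],
    [[-0.169,0.07,0.045],[-0.0018,-0.0081,0.0033]],
    [[-0.169,0.07,0.045],[-0.0018,-0.0081,0.0033]],
    [[-0.169,0.07,0.045],[-0.0018,-0.0081,0.0033]],
    [[-0.169,0.07,0.045],[-0.0018,-0.0081,0.0033]],
    [[-0.169,0.07,0.045],[-0.0018,-0.0081,0.0033]],
    [[-0.169,0.07,0.045],[-0.0018,-0.0081,0.0033]],
    [[0,0,0],[0,0,0]],
  ],
)

```text
time: 2.7
eef_pos: [0.586, -0.3616, 0.2278]
tcp_rot: [-0.323, 0.605, -0.399, 0.608]
contact_force: [-0.1, 1.0, 0.2]
opening: 1.003
```

Run:
```python
from h import *
T,s=state();print(s["qpos"],s["dq"]);print(T)
c=cam("wrist");cv2.imwrite("pics/w1.png",c["img"])
```

```text
[-0.8356  0.4525  1.4478  0.398   1.5586 -0.8291] [-0.0385  0.0088 -0.0114 -0.0404 -0.0215  0.025 ]
[[-0.0516  0.0951  0.9941  0.586 ]
 [-0.8766  0.4726 -0.0907 -0.3616]
 [-0.4784 -0.8761  0.059   0.2278]
 [ 0.      0.      0.      1.    ]]
```

View pics/w1.png

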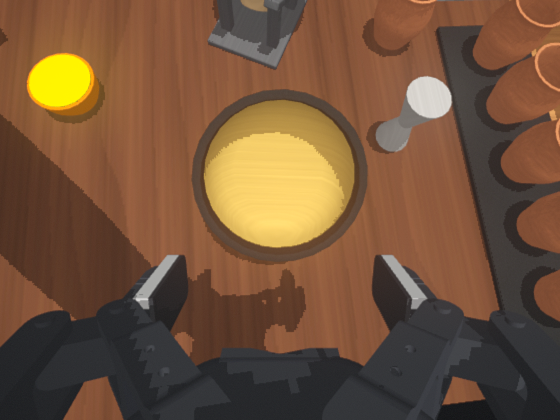

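Run:
```python
from h import *
c=cam("wrist");I=c["img"]
for x in range(186,212,2):print(x,I[170,x],end=";")
print()
for y in range(84,110,2):print(y,I[y,280],end=";")
print()
for y in range(236,270,2):print(y,I[y,280],end=";")
```

```text
186 [ 55  85 134];188 [ 56  86 133];190 [ 61  93 145];192 [ 57  82 124];194 [58 69 89];196 [59 72 92];198 [59 72 93];200 [58 71 94];202 [38 59 86];204 [ 44  77 106];206 [ 73 151 189];208 [ 78 159 198];210 [ 83 168 206];
84 [ 58  90 140];86 [ 59  89 140];88 [58 69 83];90 [59 68 82];92 [59 69 83];94 [58 68 84];96 [56 65 81];98 [ 53 110 142];100 [ 57 118 152];102 [ 60 123 156];104 [ 62 125 159];106 [ 63 131 166];108 [ 65 133 169];
236 [ 98 198 237];238 [ 99 195 236];240 [ 99 195 235];242 [ 98 194 233];244 [ 96 194 232];246 [ 51  81 115];248 [ 46  70 102];250 [ 49  71 102];252 [ 50  71 100];254 [ 60  77 103];256 [ 61  76 101];258 [57 72 96];260 [ 46  72 111];262 [ 59  92 146];264 [ 63  96 150];266 [ 62  94 149];268 [ 63  97 151];
```

```bash
cat >> h.py <<'E'
def rim(c,ctr,rad,r,sat=.47,ax=None):
    """outer rim ellipse: greyish ring round pixel ctr; returns best circle pose"""
    I=c["img"].astype(float);S=1-I.min(2)/np.maximum(I.max(2),1)
    m=((S<sat)&(I.max(2)<150)).astype(np.uint8)*255
    d=np.zeros_like(m);cv2.circle(d,tuple(ctr),rad,255,-1);m&=d
    m=cv2.morphologyEx(m,cv2.MORPH_OPEN,np.ones((3,3),np.uint8))
    cs,_=cv2.findContours(m,cv2.RETR_EXTERNAL,cv2.CHAIN_APPROX_NONE)
    k=max(cs,key=lambda q:cv2.contourArea(cv2.convexHull(q)));h=cv2.convexHull(k)
    e=cv2.fitEllipseAMS(k if len(k)>300 else h)
    (x,y),(w,hh),a=e;a=np.radians(a);q=(k[:,0,:]-[x,y])@np.array([[np.cos(a),-np.sin(a)],[np.sin(a),np.cos(a)]])
    f=np.hypot(q[:,0]/w*2,q[:,1]/hh*2);good=abs(f-1)<.03
    e=cv2.fitEllipse(k[good]);print("ellipse",e,"inl",good.mean())
    for p,n in circle(c,e,r):print("centre",p,"n",n,"tilt",np.degrees(np.arccos(n[2])),"az",np.degrees(np.arctan2(n[1],n[0])))
    v=c["img"].copy();cv2.ellipse(v,e,(255,0,255),1);return e,v
E
python3 - <<'E'
from h import *
c=cam("wrist");print(c["W"][:3,3])
e,v=rim(c,(280,175),97,.078);cv2.imwrite("pics/w1e.png",v[60:290,160:400])
E
```

```text
[ 0.5759 -0.3633  0.3736]
ellipse ((280.0947570800781, 171.66635131835938), (171.0242156982422, 174.5332489013672), 74.43573760986328) inl 1.0
centre [ 0.6005 -0.2832  0.1048] n [-0.0526 -0.4927  0.8686] tilt 29.700818435977173 az -96.09870524437875
centre [ 0.5992 -0.2748  0.1073] n [-0.1137 -0.0926  0.9892] tilt 8.432080701630166 az -140.84785054651388
```

Run:
```python
from h import *
T,s=state()
az=np.radians(-98);a=np.array([np.cos(az)*.5,np.sin(az)*.5,.866]);u=np.array([-np.sin(az),np.cos(az),0])
C=np.array([.6003,-.284,.108])
for h in(.05,-.009):
    G=frame(C-.074*u+h*a,a,u);print(G[:3,3]);plan(T,G,10);T=G
```

```text
[ 0.5235 -0.2985  0.1513]
10 rows [-0.013, 0.078, -0.059] [-0.0005, 0.0011, 0.0004] mm 11.8 deg 0.46
[ 0.5276 -0.2692  0.1002]
10 rows [0.0, 0.049, 0.0] [0.0, 0.0, -0.0] mm 5.9 deg 0.00
```

Request:
send_rows(
  plan=[
    [[-0.013,0.078,-0.059],[-0.0005,0.0011,0.0004]],
    [[-0.013,0.078,-0.059],[-0.0005,0.0011,0.0004]],
    [[-0.013,0.078,-0.059],[-0.0005,0.0011,0.0004]],
    [[-0.013,0.078,-0.059],[-0.0005,0.0011,0.0004]],
    [[-0.013,0.078,-0.059],[-0.0005,0.0011,0.0004]],
    [[-0.013,0.078,-0.059],[-0.0005,0.0011,0.0004]],
    [[-0.013,0.078,-0.059],[-0.0005,0.0011,0.0004]],
    [[-0.013,0.078,-0.059],[-0.0005,0.0011,0.0004]],
    [[-0.013,0.078,-0.059],[-0.0005,0.0011,0.0004]],
    [[-0.013,0.078,-0.059],[-0.0005,0.0011,0.0004]],
    [[0,0,0],[0,0,0]],
  ],
)

```text
time: 3.95
eef_pos: [0.5223, -0.2962, 0.1496]
tcp_rot: [-0.31, 0.638, -0.394, 0.585]
contact_force: [0.3, -0.6, -0.5]
opening: 0.998
```

Run:
```python
from h import *
T,s=state();print(T)
az=np.radians(-98);a=np.array([np.cos(az)*.5,np.sin(az)*.5,.866]);u=np.array([-np.sin(az),np.cos(az),0])
C=np.array([.6003,-.284,.108])
G=frame(C-.074*u-.009*a,a,u);plan(T,G,10)
c=cam("wrist");v=c["img"].copy()
for t in np.linspace(0,2*np.pi,120):
    w=np.cross(a,u)
    for r,col in((.078,(255,0,255)),(.070,(255,255,0))):
        p=proj(c,C+r*(np.cos(t)*u+np.sin(t)*w));cv2.circle(v,tuple(int(round(k)) for k in np.clip(p,-999,999)),1,col,-1)
cv2.imwrite("pics/w2.png",v)
```

```text
[[-0.1242  0.0653  0.9901  0.5223]
 [-0.8554  0.4986 -0.1402 -0.2962]
 [-0.5029 -0.8644 -0.006   0.1496]
 [ 0.      0.      0.      1.    ]]
10 rows [0.001, 0.047, 0.001] [0.0001, -0.0001, -0.0001] mm 5.6 deg 0.06
```

View pics/w2.png

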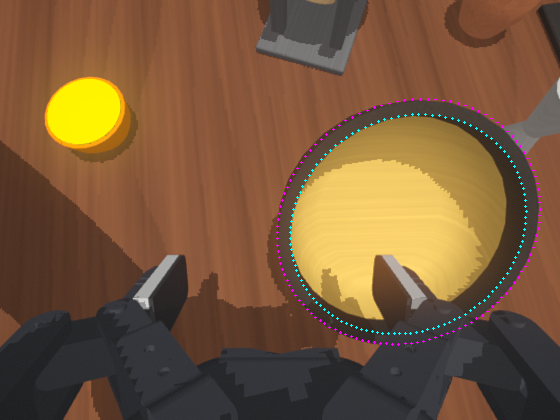

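The predicted rim (magenta at r 78 mm, cyan at r 70 mm) lies on the imaged band within about 1 px. The jaws straddle its left edge at (285,230), so I'll descend.

Request:
send_rows(
  plan=[
    [[0.001,0.047,0.001],[0,0,0]],
    [[0.001,0.047,0.001],[0,0,0]],
    [[0.001,0.047,0.001],[0,0,0]],
    [[0.001,0.047,0.001],[0,0,0]],
    [[0.001,0.047,0.001],[0,0,0]],
    [[0.001,0.047,0.001],[0,0,0]],
    [[0.001,0.047,0.001],[0,0,0]],
    [[0.001,0.047,0.001],[0,0,0]],
    [[0.001,0.047,0.001],[0,0,0]],
    [[0.001,0.047,0.001],[0,0,0]],
    [[0,0,0],[0,0,0]],
  ],
)

```text
time: 5.1
eef_pos: [0.528, -0.2701, 0.1008]
tcp_rot: [-0.31, 0.638, -0.394, 0.585]
contact_force: [0.4, 0.4, 0.7]
opening: 1.0
```

Request:
send_rows(
  plan=[
    [[0,0,0],[0,0,0]],
    [[0,0,0],[0,0,0]],
    [[0,0,0],[0,0,0]],
    [[0,0,0],[0,0,0]],
    [[0,0,0],[0,0,0]],
    [[0,0,0],[0,0,0]],
    [[0,0,0],[0,0,0]],
    [[0,0,0],[0,0,0]],
    [[0,0,0],[0,0,0]],
    [[0,0,0],[0,0,0]],
    [[0,0,0],[0,0,0]],
    [[0,0,0],[0,0,0]],
  ],
  gripper=1,
  grip_force=80,
)

```text
time: 6.3
eef_pos: [0.5284, -0.2705, 0.1022]
tcp_rot: [-0.309, 0.637, -0.394, 0.586]
contact_force: [-1.1, 3.1, 5.8]
opening: 0.054
```

Run:
```python
from h import *
T,s=state();print(T,s["opening"],s["contact_force"],s["wrist_torque"])
import plant;print(plant.tips_ahead)
```

```text
[[-0.1225  0.0675  0.9902  0.5284]
 [-0.8561  0.4975 -0.1398 -0.2705]
 [-0.5021 -0.8648 -0.0031  0.1022]
 [ 0.      0.      0.      1.    ]] 0.05440544597327147 [-1.0563  3.1372  5.7964] [ 0.9131 -0.2004  0.3867]
0.014
```

Run:
```python
from h import *
a=cam("wrist")["img"][150:420,130:450];b=cam("side")["img"][170:390,230:450]
b=cv2.resize(b,None,fx=2,fy=2);a=cv2.resize(a,(356,300));v=np.zeros((440,800,3),np.uint8);v[:300,:356]=a;v[:,358:798]=b
cv2.imwrite("pics/g1.png",v)
```

```text
(no output)
```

View pics/g1.png

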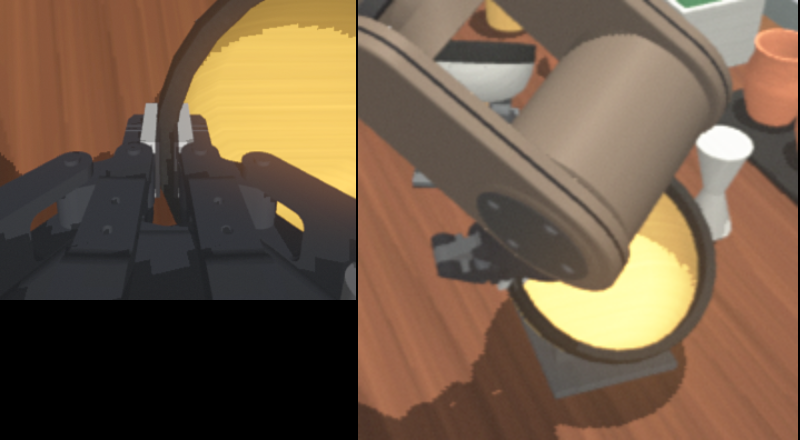

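The pads hold the band at its near edge, at (165,130) in the left panel. Next I'll lift along the cover axis.

Request:
send_rows(
  plan=[
    [[0,-0.03,0],[0,0,0]],
    [[0,-0.05,0],[0,0,0]],
    [[0,-0.07,0],[0,0,0]],
    [[0,-0.08,0],[0,0,0]],
    [[0,-0.08,0],[0,0,0]],
    [[0,-0.08,0],[0,0,0]],
    [[0,-0.08,0],[0,0,0]],
    [[0,-0.08,0],[0,0,0]],
    [[0,-0.08,0],[0,0,0]],
    [[0,-0.08,0],[0,0,0]],
    [[0,-0.05,0],[0,0,0]],
    [[0,0,0],[0,0,0]],
  ],
)

```text
time: 7.6
eef_pos: [0.5225, -0.3172, 0.182]
tcp_rot: [-0.31, 0.636, -0.396, 0.585]
contact_force: [-0.0, -0.2, -3.1]
opening: 0.059
```

```bash
cat >> h.py <<'E'
def cover_in_tool(T,C,a,zr):
    Ti=np.linalg.inv(T);return (Ti@np.r_[C,1])[:3],Ti[:3,:3]@a
E
python3 - <<'E'
from h import *
T,s=state();print(T[:3,3],s["opening"],s["contact_force"],s["wrist_torque"],s["qpos"])
c=cam("wrist");cv2.imwrite("pics/w3.png",c["img"][:,130:])
E
```

```text
[ 0.5225 -0.3172  0.182 ] 0.05862962362455101 [-0.0103 -0.2278 -3.1298] [-0.5191  0.3008 -0.0289] [-0.8602  0.354   1.6715  0.3861  1.4864 -0.8242]
```

View pics/w3.png

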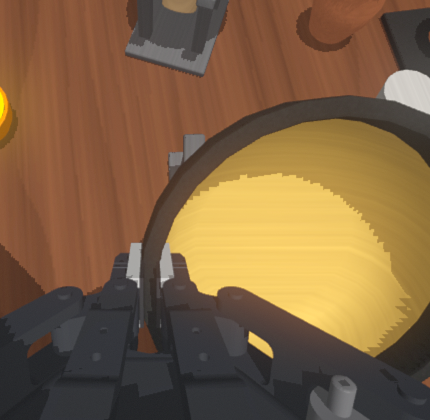

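```bash
cat > large.py <<'E'
from h import *
from scipy.optimize import least_squares
for n,roi,f in(("scene",(340,155,440,240),"pics/scene0.png"),("side",(172,130,270,185),"pics/side0.png")):
    c=cam(n);c["img"]=cv2.imread(f);e,m=dark(c,roi,75)
    cs,_=cv2.findContours(m,cv2.RETR_EXTERNAL,cv2.CHAIN_APPROX_NONE)
    k=cv2.convexHull(max(cs,key=lambda q:cv2.contourArea(cv2.convexHull(q))))[:,0,:].astype(float)
    ctr=k.mean(0)
    k=k[k[:,1]<ctr[1]]
    k+= .5*(k-ctr)/np.linalg.norm(k-ctr,axis=1)[:,None]
    P=np.array([onplane(c,p,.090)[:2] for p in k])
    s=least_squares(lambda q:np.hypot(*(P-q[:2]).T)-q[2],[.55,.27,.09]);g=least_squares(lambda q:np.hypot(*(P-q[:2]).T)-.093,[.55,.27])
    print(n,len(k),ctr,"free",s.x,"fixed",g.x,"rms mm",1e3*np.sqrt(np.mean(g.fun**2)))
E
python3 large.py
```

```text
scene 19 [387.3784 196.027 ] free [0.557  0.2627 0.0927] fixed [0.5573 0.2627] rms mm 0.7770729013896791
side 14 [221.4839 158.3226] free [0.552  0.2596 0.0911] fixed [0.5511 0.2571] rms mm 1.291530791653399
```

Run:
```python
from h import *
T,s=state()
for p,n in(([.56,-.20,.33],12),([.65,.15,.33],20)):
    G=frame(p,[0,0,1],[1,0,0]);plan(T,G,n);T=G
```

```text
12 rows [-0.109, -0.077, 0.021] [-0.0004, -0.0018, -0.007] mm 16.2 deg 2.61
20 rows [-0.146, 0.0, 0.037] [0.0, 0.0, 0.0] mm 18.1 deg 0.00
```

Request:
send_rows(
  plan=[
    [[-0.05,-0.15,0.021],[-0.0004,-0.0018,-0.007]],
    [[-0.109,-0.15,0.021],[-0.0004,-0.0018,-0.007]],
    [[-0.109,-0.1,0.021],[-0.0004,-0.0018,-0.007]],
    [[-0.109,-0.077,0.021],[-0.0004,-0.0018,-0.007]],
    [[-0.109,-0.077,0.021],[-0.0004,-0.0018,-0.007]],
    [[-0.109,-0.077,0.021],[-0.0004,-0.0018,-0.007]],
    [[-0.109,-0.077,0.021],[-0.0004,-0.0018,-0.007]],
    [[-0.109,-0.077,0.021],[-0.0004,-0.0018,-0.007]],
    [[-0.109,-0.077,0.021],[-0.0004,-0.0018,-0.007]],
    [[-0.109,-0.077,0.021],[-0.0004,-0.0018,-0.007]],
    [[-0.109,-0.077,0.021],[-0.0004,-0.0018,-0.007]],
    [[-0.109,-0.077,0.021],[-0.0004,-0.0018,-0.007]],
  ],
)

```text
time: 8.95
eef_pos: [0.5576, -0.2144, 0.3446]
tcp_rot: [0.5, -0.499, 0.502, -0.499]
contact_force: [1.0, 0.5, -2.1]
opening: 0.06
```

Request:
send_rows(
  plan=[
    [[-0.146,0,0.037],[0,0,0]],
    [[-0.146,0,0.037],[0,0,0]],
    [[-0.146,0,0.037],[0,0,0]],
    [[-0.146,0,0.037],[0,0,0]],
    [[-0.146,0,0.037],[0,0,0]],
    [[-0.146,0,0.037],[0,0,0]],
    [[-0.146,0,0.037],[0,0,0]],
    [[-0.146,0,0.037],[0,0,0]],
    [[-0.146,0,0.037],[0,0,0]],
    [[-0.146,0,0.037],[0,0,0]],
  ],
)

```text
time: 9.95
eef_pos: [0.6024, -0.0393, 0.3417]
tcp_rot: [0.5, -0.5, 0.501, -0.499]
contact_force: [0.7, 0.2, -2.4]
opening: 0.062
```

Request:
send_rows(
  plan=[
    [[-0.146,0,0.037],[0,0,0]],
    [[-0.146,0,0.037],[0,0,0]],
    [[-0.146,0,0.037],[0,0,0]],
    [[-0.146,0,0.037],[0,0,0]],
    [[-0.146,0,0.037],[0,0,0]],
    [[-0.146,0,0.037],[0,0,0]],
    [[-0.146,0,0.037],[0,0,0]],
    [[-0.146,0,0.037],[0,0,0]],
    [[-0.1,0,0.037],[0,0,0]],
    [[-0.05,0,0.01],[0,0,0]],
    [[0,0,0],[0,0,0]],
  ],
)

```text
time: 11.05
eef_pos: [0.6446, 0.1178, 0.3425]
tcp_rot: [0.5, -0.499, 0.502, -0.499]
contact_force: [-0.4, 0.5, -2.9]
opening: 0.056
```

Run:
```python
from h import *
T,s=state();print(T,s["opening"],s["contact_force"],s["wrist_torque"],s["qpos"])
c=cam("wrist");cv2.imwrite("pics/w4.png",c["img"])
np.savez("w4.npz",img=c["img"],W=c["W"],K=c["K"],T=T)
```

```text
[[-0.0026  0.0022  1.      0.6446]
 [-1.     -0.0039 -0.0026  0.1178]
 [ 0.0039 -1.      0.0023  0.3425]
 [ 0.      0.      0.      1.    ]] 0.056123505946919686 [-0.3825  0.5254 -2.8701] [-0.023   0.2277  0.0132] [ 0.0276  0.1877  1.5185 -0.004   1.4332  0.0308]
```

View pics/w4.png

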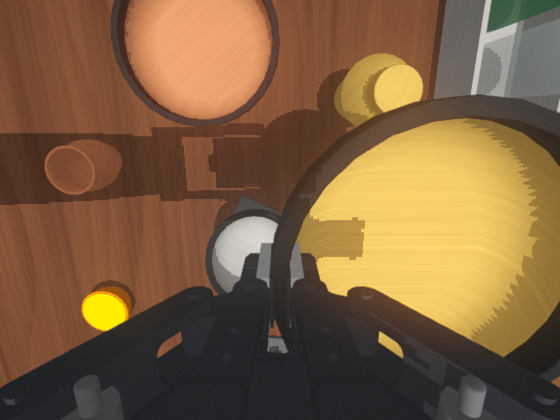

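The large cover is upper left, with its inner near edge around (200,118). The held medium cover is at right, its outer arc running from (273,240) over (480,97), and it looks level.

```bash
cat >> h.py <<'E'
from scipy.optimize import least_squares
def near_arc(c,m,z,r,sgn=1):
    """lower (near) arc of mask m cast on plane z -> circle centre, fixed & free radius"""
    cs,_=cv2.findContours(m,cv2.RETR_EXTERNAL,cv2.CHAIN_APPROX_NONE);k=max(cs,key=cv2.contourArea)[:,0,:].astype(float)
    H,W=m.shape;ctr=np.array([k[:,0].min()+k[:,0].max(),0])/2
    e=cv2.fitEllipse(k[(k[:,1]>3)].astype(np.float32));ctr=np.array(e[0])
    k=k[(k[:,1]>ctr[1]+5)&(k[:,1]<H-3)];k+=.5*(k-ctr)/np.linalg.norm(k-ctr,axis=1)[:,None]
    P=np.array([onplane(c,p,z)[:2] for p in k])
    q0=[*P.mean(0),r];s=least_squares(lambda q:np.hypot(*(P-q[:2]).T)-q[2],q0,loss="soft_l1",f_scale=.001);g=least_squares(lambda q:np.hypot(*(P-q[:2]).T)-r,q0[:2],loss="soft_l1",f_scale=.001)
    print("near arc",len(k),"free",s.x,"fixed",g.x,"mm",1e3*np.sqrt(np.mean(g.fun**2)));return g.x
def outer_arc(c,poly,r,sat=.47,vmax=130):
    """greyish band's outer edge within polygon: upper/left hull points -> circle pose"""
    I=c["img"].astype(float);S=1-I.min(2)/np.maximum(I.max(2),1)
    m=((S<sat)&(I.max(2)<vmax)).astype(np.uint8)*255;d=np.zeros_like(m);cv2.fillPoly(d,[np.array(poly)],255);m&=d
    m=cv2.morphologyEx(m,cv2.MORPH_OPEN,np.ones((3,3),np.uint8))
    cs,_=cv2.findContours(m,cv2.RETR_EXTERNAL,cv2.CHAIN_APPROX_NONE);k=max(cs,key=cv2.contourArea)
    k=k[:,0,:];inn=cv2.erode(d,np.ones((5,5),np.uint8));k=k[inn[k[:,1],k[:,0]]>0];return k,m
E
python3 - <<'E'
from h import *
z=np.load("w4.npz");c=dict(img=z["img"],W=z["W"],K=z["K"]);T=z["T"]
I=c["img"].astype(int)
m=((I[:,:,2]>150)&(I[:,:,2]-I[:,:,0]>60)).astype(np.uint8)*255;d=np.zeros_like(m);d[:130,105:290]=255;m&=d
m=cv2.morphologyEx(m,cv2.MORPH_OPEN,np.ones((3,3),np.uint8))
L=near_arc(c,m,.090,.085)
k,mm=outer_arc(c,[(225,215),(420,85),(480,80),(540,90),(558,110),(558,135),(480,130),(380,160),(320,215),(300,240),(262,240)],.078)
# outer points: farthest from interior point (430,260)
v=k-np.array([430,260]);ang=np.degrees(np.arctan2(v[:,1],v[:,0])).astype(int);out=np.array([k[ang==a][np.argmax(np.hypot(*v[ang==a].T))] for a in np.unique(ang)],np.float32)
e=cv2.fitEllipse(out);print(len(out),e)
for p,n in circle(c,e,.078):print(p,n,"in tool",*cover_in_tool(T,p,n,0))
w=z["img"].copy();[cv2.circle(w,tuple(map(int,q)),1,(255,0,255),-1) for q in out]
cv2.ellipse(w,e,(0,255,0),1);cv2.imwrite("pics/w4f.png",w)
Tg=frame([.5284,-.2705,.1022],-np.array([.0675,.4975,-.8648]),[.9902,-.1398,-.0031]);print("expected in tool",cover_in_tool(Tg,np.array([.6003,-.284,.108]),np.array([-.07,-.495,.866]),0))
E
```

```text
near arc 204 free [0.5557 0.2598 0.079 ] fixed [0.5554 0.267 ] mm 2.675540750357335
118 ((393.3106689453125, 163.80865478515625), (84.57222747802734, 273.21075439453125), 63.4283332824707)
[0.7122 0.1431 0.2725] [ 0.3135 -0.73    0.6073] in tool [-0.0257  0.07    0.0673] [ 0.7315 -0.6038  0.3168]
[0.7039 0.1588 0.267 ] [-0.5223  0.8514  0.0472] in tool [-0.0414  0.0755  0.059 ] [-0.8499 -0.0517 -0.5244]
expected in tool (array([-0.0002, -0.0069,  0.0731]), array([-0.0024, -0.9999, -0.0028]))
```

View pics/w4f.png

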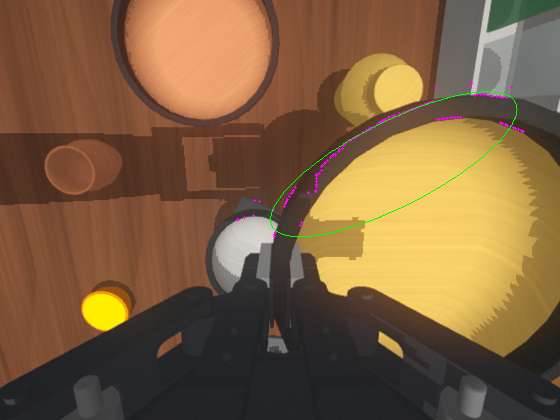

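```bash
cat >> h.py <<'E'
def radial(c,ctr,r0,r1,angs,mode):
    """radial scan: strongest sub-pixel step of the grey level; mode +1 dark->bright outward, -1 bright->dark"""
    g=cv2.GaussianBlur(c["img"],(3,3),0).max(2).astype(np.float32);out=[]
    rr=np.arange(r0,r1,.5)
    for a in np.radians(angs):
        x=(ctr[0]+rr*np.cos(a)).astype(np.float32);y=(ctr[1]+rr*np.sin(a)).astype(np.float32)
        ok=(x>2)&(x<557)&(y>2)&(y<417)
        if not ok.all():continue
        p=cv2.remap(g,x[None],y[None],cv2.INTER_LINEAR)[0];d=mode*(p[4:]-p[:-4]);i=d.argmax()
        if d[i]>15:out.append((x[i+2],y[i+2]))
    return np.array(out)
def circ_plane(c,pts,z,r):
    P=np.array([onplane(c,p,z)[:2] for p in pts])
    s=least_squares(lambda q:np.hypot(*(P-q[:2]).T)-q[2],[*P.mean(0),r],loss="soft_l1",f_scale=.001);g=least_squares(lambda q:np.hypot(*(P-q[:2]).T)-r,P.mean(0),loss="soft_l1",f_scale=.001)
    print(len(pts),"free",s.x,"fixed",g.x,"med mm",1e3*np.median(abs(g.fun)));return g.x
E
python3 - <<'E'
from h import *
z=np.load("w4.npz");c=dict(img=z["img"],W=z["W"],K=z["K"]);T=z["T"]
pts=radial(c,(196,42),74,100,range(-20,200,4),1)
L=circ_plane(c,pts,.090,.093)
w=z["img"].copy()
for q in pts:cv2.circle(w,tuple(int(round(t)) for t in q),1,(255,0,255),-1)
for t in np.linspace(0,2*np.pi,160):
  for r,h in((.078,-.0069),(.070,-.0069)):
    X=T@np.array([r*np.sin(t),h,.0731+r*np.cos(t),1]);p=proj(c,X[:3])
    if 0<p[0]<560 and 0<p[1]<300:cv2.circle(w,tuple(int(round(k)) for k in p),0,(0,255,0),-1)
cv2.imwrite("pics/w4g.png",w[0:300])
E
```

```text
55 free [0.5524 0.2634 0.0922] fixed [0.5524 0.2644] med mm 0.5429651157543847
```

View pics/w4g.png

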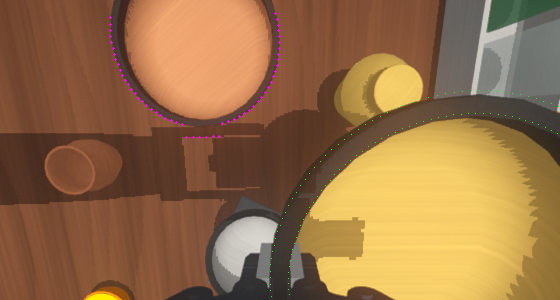

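Run:
```python
from h import *
T,s=state()
for p,n in(([.48,.263,.24],14),([.48,.263,.13],11)):
    G=frame(p,[0,0,1],[1,0,0]);plan(T,G,n);T=G
```

```text
14 rows [-0.087, 0.061, -0.098] [-0.0, -0.0, 0.0] mm 17.3 deg 0.00
11 rows [0.0, 0.083, 0.0] [0.0, 0.0, 0.0] mm 10.0 deg 0.00
```

Request:
send_rows(
  plan=[
    [[-0.087,0.03,-0.098],[0,0,0]],
    [[-0.087,0.03,-0.098],[0,0,0]],
    [[-0.087,0.061,-0.098],[0,0,0]],
    [[-0.087,0.061,-0.098],[0,0,0]],
    [[-0.087,0.061,-0.098],[0,0,0]],
    [[-0.087,0.061,-0.098],[0,0,0]],
    [[-0.087,0.061,-0.098],[0,0,0]],
    [[-0.087,0.061,-0.098],[0,0,0]],
    [[-0.087,0.061,-0.098],[0,0,0]],
    [[-0.087,0.061,-0.098],[0,0,0]],
    [[-0.087,0.061,-0.098],[0,0,0]],
    [[-0.087,0.061,-0.098],[0,0,0]],
  ],
)

```text
time: 12.3
eef_pos: [0.5031, 0.2434, 0.2609]
tcp_rot: [0.499, -0.499, 0.503, -0.499]
contact_force: [0.0, 0.1, -4.1]
opening: 0.057
```

Request:
send_rows(
  plan=[
    [[-0.087,0.061,-0.098],[0,0,0]],
    [[-0.087,0.061,-0.098],[0,0,0]],
    [[0,0,0],[0,0,0]],
    [[0,0,0],[0,0,0]],
  ],
)

```text
time: 12.7
eef_pos: [0.4805, 0.2637, 0.2466]
tcp_rot: [0.5, -0.499, 0.502, -0.499]
contact_force: [-0.2, -0.7, -2.2]
opening: 0.059
```

Run:
```python
from h import *
T,s=state();print(T,s["contact_force"],s["wrist_torque"],s["qpos"])
G=frame([.48,.263,.13],[0,0,1],[1,0,0]);plan(T,G,11)
```

```text
[[-0.0027  0.003   1.      0.4805]
 [-1.     -0.0042 -0.0027  0.2637]
 [ 0.0042 -1.      0.003   0.2466]
 [ 0.      0.      0.      1.    ]] [-0.2272 -0.721  -2.2332] [ 0.0207  0.1928 -0.0341] [ 0.3189  0.0051  1.889  -0.0052  1.246   0.3233]
11 rows [0.0, 0.088, -0.0] [-0.0, -0.0, 0.0001] mm 10.6 deg 0.04
```

Request:
send_rows(
  plan=[
    [[0,0.088,0],[0,0,0]],
    [[0,0.088,0],[0,0,0]],
    [[0,0.088,0],[0,0,0]],
    [[0,0.088,0],[0,0,0]],
    [[0,0.088,0],[0,0,0]],
    [[0,0.088,0],[0,0,0]],
    [[0,0.088,0],[0,0,0]],
    [[0,0.088,0],[0,0,0]],
    [[0,0.088,0],[0,0,0]],
    [[0,0.088,0],[0,0,0]],
    [[0,0.05,0],[0,0,0]],
    [[0,0,0],[0,0,0]],
  ],
)

```text
time: 13.9
eef_pos: [0.4802, 0.2627, 0.1337]
tcp_rot: [0.5, -0.5, 0.502, -0.498]
contact_force: [0.1, 0.4, -2.8]
opening: 0.065
```

Run:
```python
from h import *
T,s=state();print(T[:3,3],s["contact_force"],s["wrist_torque"])
a=cam("scene")["img"][130:280,320:470];b=cam("side")["img"][90:240,140:290];w=cam("wrist")["img"][0:300,200:560]
v=np.zeros((600,800,3),np.uint8);v[:300,:400]=cv2.resize(np.hstack([a]),(400,300))[:300] if 0 else np.pad(cv2.resize(a,(300,300)),((0,0),(0,100),(0,0)))
v[300:,:400]=np.pad(cv2.resize(b,(300,300)),((0,0),(0,100),(0,0)));v[:360,310:760]=cv2.resize(w,(450,360));cv2.imwrite("pics/n1.png",v)
```

```text
[0.4802 0.2627 0.1337] [ 0.0935  0.4267 -2.8166] [ 0.0027  0.2189 -0.0384]
```

View pics/n1.png

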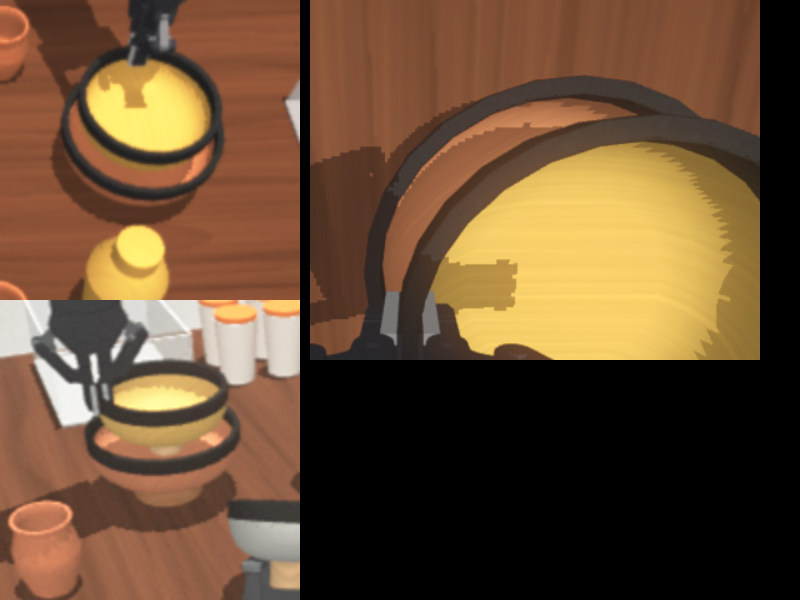

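```bash
cat >> h.py <<'E'
def ring_scan(c,C,r,angs,a=(0,0,1),band=.006,mode=1,thr=15):
    """edge near predicted circle (centre C, axis a): (world angle, radial offset m on the circle's plane) + fit of centre shift"""
    a=np.array(a,float);a/=np.linalg.norm(a);u=np.cross([0,1,0],a);u/=np.linalg.norm(u);w=np.cross(a,u)
    g=cv2.GaussianBlur(c["img"],(3,3),0).max(2).astype(np.float32);res=[]
    rr=np.arange(-band,band,.0003)
    for d in angs:
        t=np.radians(d);q=np.array([proj(c,np.array(C)+(r+k)*(np.cos(t)*u+np.sin(t)*w)) for k in rr]).astype(np.float32)
        if (q<3).any() or (q[:,0]>556).any() or (q[:,1]>416).any():continue
        p=cv2.remap(g,q[None,:,0].copy(),q[None,:,1].copy(),cv2.INTER_LINEAR)[0];D=mode*(p[5:]-p[:-5]);i=D.argmax()
        if D[i]>thr:res.append((d,rr[i+2]))
    res=np.array(res);A=np.c_[np.cos(np.radians(res[:,0])),np.sin(np.radians(res[:,0]))]
    f=lambda q:A@q[:2]-res[:,1]
    s=least_squares(f,[0,0],loss="soft_l1",f_scale=.0007)
    print(len(res),"angles",res[:,0].min(),res[:,0].max(),"shift mm (x,y)",1e3*s.x,"med resid mm",1e3*np.median(abs(f(s.x))))
    return s.x,res
E
python3 - <<'E'
from h import *
T,s=state();M=T@np.array([0,-.0069,.0731,1]);M=M[:3];print("pred med",M)
w=cam("wrist");sc=cam("scene");sd=cam("side")
L=[.553,.263,.09]
print("wrist L");ring_scan(w,L,.093,range(0,360,4),band=.008)
print("wrist M");ring_scan(w,M,.078,range(0,360,4),thr=10)
print("scene M rim outer far half");ring_scan(sc,M,.078,range(40,320,4))
print("scene L visible near: inner edge near");ring_scan(sc,L,.085,range(-60,61,4),mode=-1)
print("side M far");ring_scan(sd,M,.078,range(0,200,4))
E
```

```text
pred med [0.5544 0.2629 0.1428]
wrist L
41 angles 48.0 224.0 shift mm (x,y) [-1.4703  0.9997] med resid mm 0.576073544719821
wrist M
33 angles 72.0 316.0 shift mm (x,y) [-0.8634  0.0182] med resid mm 0.7907876767102738
scene M rim outer far half
34 angles 52.0 288.0 shift mm (x,y) [ 2.5259 -3.1923] med resid mm 0.7156928012487243
scene L visible near: inner edge near
31 angles -60.0 60.0 shift mm (x,y) [ 1.3131 -0.4564] med resid mm 0.7119529765425608
side M far
30 angles 0.0 196.0 shift mm (x,y) [ 2.4194 -0.87  ] med resid mm 1.2517731126403309
```

Request:
send_rows(
  plan=[
    [[-0.008,0,-0.009],[0,0,0]],
    [[-0.007,0,-0.009],[0,0,0]],
    [[0,0.03,0],[0,0,0]],
    [[0,0.03,0],[0,0,0]],
    [[0,0.03,0],[0,0,0]],
    [[0,0.015,0],[0,0,0]],
    [[0,0.01,0],[0,0,0]],
    [[0,0,0],[0,0,0]],
    [[0,0,0],[0,0,0]],
  ],
)

```text
time: 15.1
eef_pos: [0.4789, 0.2647, 0.1213]
tcp_rot: [0.499, -0.499, 0.503, -0.499]
contact_force: [0.5, -0.7, -3.4]
opening: 0.056
```

Request:
send_rows(
  plan=[
    [[0,0.008,0],[0,0,0]],
    [[0,0.008,0],[0,0,0]],
    [[0,0,0],[0,0,0]],
    [[0,0,0],[0,0,0]],
  ],
)

```text
time: 15.5
eef_pos: [0.4788, 0.2647, 0.1193]
tcp_rot: [0.499, -0.499, 0.502, -0.499]
contact_force: [0.9, 0.1, -2.8]
opening: 0.059
```

Request:
send_rows(
  plan=[
    [[0,0.008,0],[0,0,0]],
    [[0,0.008,0],[0,0,0]],
    [[0,0,0],[0,0,0]],
    [[0,0,0],[0,0,0]],
  ],
)

```text
time: 15.9
eef_pos: [0.4788, 0.2647, 0.1173]
tcp_rot: [0.499, -0.499, 0.502, -0.499]
contact_force: [-0.2, -0.4, -3.2]
opening: 0.059
```

Request:
send_rows(
  plan=[
    [[0,0.008,0],[0,0,0]],
    [[0,0,0],[0,0,0]],
    [[0,0,0],[0,0,0]],
  ],
)

```text
time: 16.2
eef_pos: [0.4788, 0.2647, 0.1164]
tcp_rot: [0.499, -0.499, 0.502, -0.499]
contact_force: [0.6, -0.2, -3.3]
opening: 0.058
```

Request:
send_rows(
  plan=[
    [[0,0.008,0],[0,0,0]],
    [[0,0,0],[0,0,0]],
    [[0,0,0],[0,0,0]],
  ],
)

```text
time: 16.5
eef_pos: [0.4788, 0.2647, 0.1154]
tcp_rot: [0.499, -0.499, 0.502, -0.499]
contact_force: [-0.1, -0.4, -3.3]
opening: 0.058
```

Request:
send_rows(
  plan=[
    [[0,0.008,0],[0,0,0]],
    [[0,0,0],[0,0,0]],
    [[0,0,0],[0,0,0]],
  ],
)

```text
time: 16.8
eef_pos: [0.4788, 0.2647, 0.1145]
tcp_rot: [0.499, -0.499, 0.502, -0.499]
contact_force: [0.9, -0.4, -1.7]
opening: 0.058
```

Request:
send_rows(
  plan=[
    [[0,0.006,0],[0,0,0]],
    [[0,0,0],[0,0,0]],
    [[0,0,0],[0,0,0]],
  ],
)

```text
time: 17.1
eef_pos: [0.4788, 0.2647, 0.1138]
tcp_rot: [0.499, -0.499, 0.502, -0.499]
contact_force: [0.3, 0.1, -2.8]
opening: 0.062
```

Request:
send_rows(
  plan=[
    [[0,0.006,0],[0,0,0]],
    [[0,0,0],[0,0,0]],
    [[0,0,0],[0,0,0]],
  ],
)

```text
time: 17.4
eef_pos: [0.4788, 0.2647, 0.1131]
tcp_rot: [0.499, -0.499, 0.502, -0.499]
contact_force: [-0.5, 0.6, -1.6]
opening: 0.053
```

Request:
send_rows(
  plan=[
    [[0,0.005,0],[0,0,0]],
    [[0,0,0],[0,0,0]],
    [[0,0,0],[0,0,0]],
  ],
)

```text
time: 17.7
eef_pos: [0.4788, 0.2647, 0.1125]
tcp_rot: [0.499, -0.499, 0.502, -0.499]
contact_force: [-0.0, -0.4, -3.4]
opening: 0.055
```

Run:
```python
from h import *
T,s=state();print(T[:3,3],s["contact_force"],s["wrist_torque"])
```

```text
[0.4788 0.2647 0.1125] [-0.0246 -0.4496 -3.3808] [-0.0077  0.2279  0.0281]
```

Request:
send_rows(
  plan=[
    [[0,0.005,0],[0,0,0]],
    [[0,0,0],[0,0,0]],
    [[0,0,0],[0,0,0]],
  ],
)

```text
time: 18.0
eef_pos: [0.4788, 0.2647, 0.1119]
tcp_rot: [0.499, -0.499, 0.503, -0.499]
contact_force: [0.9, 0.7, -3.5]
opening: 0.061
```

Run:
```python
from h import *
T,s=state();print(T[:3,3],s["contact_force"],s["wrist_torque"])
```

```text
[0.4788 0.2647 0.1119] [ 0.8988  0.7129 -3.4524] [-0.0334  0.2066  0.0343]
```

Request:
send_rows(
  plan=[
    [[0,0.005,0],[0,0,0]],
    [[0,0,0],[0,0,0]],
    [[0,0,0],[0,0,0]],
  ],
)

```text
time: 18.3
eef_pos: [0.4789, 0.2647, 0.1116]
tcp_rot: [0.499, -0.499, 0.503, -0.499]
contact_force: [-1.7, -0.3, 0.5]
opening: 0.063
```

Request:
send_rows(
  plan=[
    [[0,0.005,0],[0,0,0]],
    [[0,0,0],[0,0,0]],
    [[0,0,0],[0,0,0]],
  ],
)

```text
time: 18.6
eef_pos: [0.4788, 0.2648, 0.1114]
tcp_rot: [0.499, -0.499, 0.502, -0.499]
contact_force: [-3.7, -1.3, 5.9]
opening: 0.06
```

Run:
```python
from h import *
T,s=state();print(T[:3,3],s["contact_force"],s["wrist_torque"])
M=(T@np.array([0,-.0069,.0731,1]))[:3];sc=cam("scene");sd=cam("side");w=cam("wrist")
print("pred",M);ring_scan(sc,M,.078,range(40,320,4));ring_scan(sd,M,.078,range(0,200,4));ring_scan(w,M,.078,range(0,360,4),thr=10);ring_scan(w,[.5515,.264,.09],.093,range(0,360,4),band=.008)
```

```text
[0.4788 0.2648 0.1114] [-3.6823 -1.2809  5.8586] [-0.2371  0.7046 -0.0201]
pred [0.5519 0.2645 0.1185]
34 angles 40.0 288.0 shift mm (x,y) [ 3.288  -2.8003] med resid mm 0.8996117392926497
23 angles 64.0 196.0 shift mm (x,y) [ 2.8685 -0.6006] med resid mm 0.9569897615766061
33 angles 72.0 316.0 shift mm (x,y) [-1.0721  0.302 ] med resid mm 0.5581903970906539
36 angles 64.0 220.0 shift mm (x,y) [-0.0661  0.2992] med resid mm 0.6552353972229026
```

Request:
send_rows(
  plan=[
    [[0,-0.004,0],[0,0,0]],
    [[0,0,0],[0,0,0]],
    [[0,0,0],[0,0,0]],
  ],
)

```text
time: 19.05
eef_pos: [0.4789, 0.2647, 0.1114]
tcp_rot: [0.499, -0.499, 0.503, -0.499]
contact_force: [-3.7, -1.0, 4.1]
opening: 0.061
```

Request:
send_rows(
  plan=[
    [[0,-0.002,0],[0,0,0]],
    [[0,0,0],[0,0,0]],
    [[0,0,0],[0,0,0]],
  ],
  grip_force=20,
)

```text
time: 19.35
eef_pos: [0.4789, 0.2647, 0.1114]
tcp_rot: [0.499, -0.499, 0.503, -0.499]
contact_force: [-2.8, -0.5, 3.5]
opening: 0.059
```

Request:
send_rows(
  plan=[
    [[0,0,0],[0,0,0]],
    [[0,0,0],[0,0,0]],
    [[0,0,0],[0,0,0]],
    [[0,0,0],[0,0,0]],
    [[0,0,0],[0,0,0]],
    [[0,0,0],[0,0,0]],
  ],
  gripper=0.6,
)

```text
time: 19.95
eef_pos: [0.4789, 0.2647, 0.1114]
tcp_rot: [0.499, -0.499, 0.503, -0.499]
contact_force: [-0.4, -0.3, -0.9]
opening: 0.398
```

Run:
```python
from h import *
T,s=state();print(T[:3,3],s["contact_force"],s["wrist_torque"],s["opening"])
w=cam("wrist");sc=cam("scene");M=[.5515,.2645,.121]
ring_scan(w,M,.078,range(0,360,4),thr=10);ring_scan(sc,M,.078,range(40,320,4))
G=frame([.48,.265,.112],[0,0,1],[1,0,0]);print(T[:3,:3])
```

```text
[0.4789 0.2647 0.1114] [-0.3658 -0.3069 -0.864 ] [-0.0217 -0.0055 -0.0301] 0.3984605707122387
33 angles 76.0 304.0 shift mm (x,y) [-0.9316  0.1283] med resid mm 1.172715910128019
33 angles 40.0 280.0 shift mm (x,y) [ 5.4897 -3.8514] med resid mm 0.8627608653861791
[[-0.0036  0.0028  1.    ]
 [-1.     -0.0038 -0.0035]
 [ 0.0038 -1.      0.0028]]
```

Request:
send_rows(
  plan=[
    [[0,-0.03,0],[0,0,0]],
    [[0,-0.05,0],[0,0,0]],
    [[0,-0.1,0],[0,0,0]],
    [[0,-0.15,0],[0,0,0]],
    [[0,-0.2,0.05],[0,0,0]],
    [[0,-0.2,0.1],[0,0,0]],
    [[0,-0.2,0.15],[0,0,0]],
    [[0,-0.2,0.15],[0,0,0]],
    [[0,-0.2,0.1],[0,0,0]],
    [[0,-0.1,0.05],[0,0,0]],
    [[0,0,0],[0,0,0]],
  ],
  gripper=0,
)

```text
time: 21.15
eef_pos: [0.5518, 0.2653, 0.2864]
tcp_rot: [0.498, -0.498, 0.503, -0.5]
contact_force: [0.8, 0.4, 0.3]
opening: 1.0
```

Run:
```python
from h import *
T,s=state();print(T[:3,3])
w=cam("wrist");sc=cam("scene");sd=cam("side");np.savez("w5.npz",img=w["img"],W=w["W"],K=w["K"],T=T)
for z in(.118,.121):
    M=[.5515,.2645,z];ring_scan(w,M,.078,range(0,360,4),thr=10);ring_scan(sc,M,.078,range(40,320,4));ring_scan(sd,M,.078,range(0,200,4))
ring_scan(w,[.5515,.264,.09],.093,range(0,360,4))
C=np.array([.6137,.0051,.105]);a=np.array([.18,.468,.866]);G=frame(C+.13*a,a,[.934,-.357,0]);print(G[:3,3]);plan(T,G,20)
b=sc["img"][130:280,320:470];d=sd["img"][90:240,140:290]
cv2.imwrite("pics/st1.png",np.hstack([cv2.resize(b,(400,400)),cv2.resize(d,(400,400))]))
```

```text
[0.5518 0.2653 0.2864]
82 angles 0.0 356.0 shift mm (x,y) [ 0.0135 -2.2738] med resid mm 0.4744472759288591
43 angles 40.0 284.0 shift mm (x,y) [ 2.5161 -2.697 ] med resid mm 0.5570552665322324
32 angles 64.0 188.0 shift mm (x,y) [2.3039 0.6794] med resid mm 0.9013250767897528
84 angles 0.0 356.0 shift mm (x,y) [-0.0077 -1.7126] med resid mm 1.2258871427898288
42 angles 40.0 280.0 shift mm (x,y) [ 4.3919 -3.8487] med resid mm 0.523711530363942
34 angles 60.0 192.0 shift mm (x,y) [ 1.6399 -5.0752] med resid mm 0.5306722158482295
90 angles 0.0 356.0 shift mm (x,y) [-0.0283  0.1221] med resid mm 0.7140395388046743
[0.6371 0.0659 0.2176]
20 rows [0.067, 0.047, 0.051] [-0.0008, 0.0028, -0.0041] mm 11.6 deg 1.81
```

View pics/st1.png

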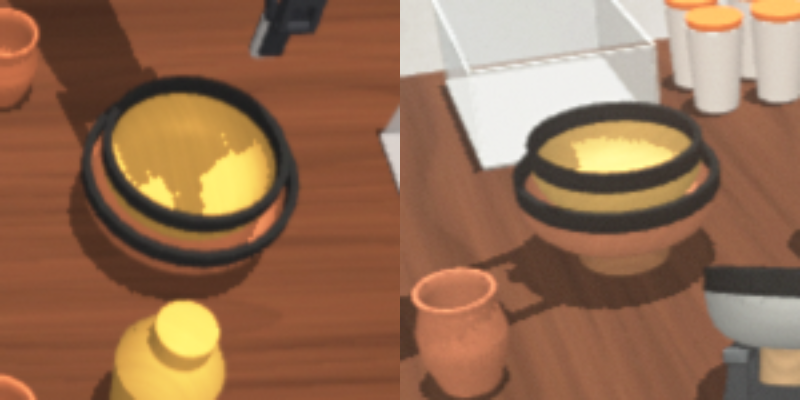

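Request:
send_rows(
  plan=[
    [[0.067,0.047,0.051],[-0.0008,0.0028,-0.0041]],
    [[0.067,0.047,0.051],[-0.0008,0.0028,-0.0041]],
    [[0.067,0.047,0.051],[-0.0008,0.0028,-0.0041]],
    [[0.067,0.047,0.051],[-0.0008,0.0028,-0.0041]],
    [[0.067,0.047,0.051],[-0.0008,0.0028,-0.0041]],
    [[0.067,0.047,0.051],[-0.0008,0.0028,-0.0041]],
    [[0.067,0.047,0.051],[-0.0008,0.0028,-0.0041]],
    [[0.067,0.047,0.051],[-0.0008,0.0028,-0.0041]],
    [[0.067,0.047,0.051],[-0.0008,0.0028,-0.0041]],
    [[0.067,0.047,0.051],[-0.0008,0.0028,-0.0041]],
  ],
)

```text
time: 22.3
eef_pos: [0.6037, 0.1732, 0.2359]
tcp_rot: [0.526, -0.485, 0.592, -0.371]
contact_force: [0.1, 0.2, -0.2]
opening: 0.998
```

Request:
send_rows(
  plan=[
    [[0.067,0.047,0.051],[-0.0008,0.0028,-0.0041]],
    [[0.067,0.047,0.051],[-0.0008,0.0028,-0.0041]],
    [[0.067,0.047,0.051],[-0.0008,0.0028,-0.0041]],
    [[0.067,0.047,0.051],[-0.0008,0.0028,-0.0041]],
    [[0.067,0.047,0.051],[-0.0008,0.0028,-0.0041]],
    [[0.067,0.047,0.051],[-0.0008,0.0028,-0.0041]],
    [[0.067,0.047,0.051],[-0.0008,0.0028,-0.0041]],
    [[0.067,0.047,0.051],[-0.0008,0.0028,-0.0041]],
    [[0.067,0.047,0.051],[-0.0008,0.0028,-0.0041]],
    [[0.067,0.047,0.051],[-0.0008,0.0028,-0.0041]],
    [[0,0,0],[0,0,0]],
  ],
)

```text
time: 23.4
eef_pos: [0.6368, 0.065, 0.212]
tcp_rot: [0.539, -0.459, 0.666, -0.235]
contact_force: [-0.4, -0.1, -0.3]
opening: 0.998
```

```bash
cat >> h.py <<'E'
def scan_pose(c,C,r,a,angs=range(0,360,3),thr=10,band=.008,rounds=3):
    """edge points near predicted rim -> ellipse -> circle pose with the normal nearest a"""
    a=np.array(a,float);C=np.array(C,float)
    for _ in range(rounds):
        s,res=ring_scan(c,C,r,angs,a,band=band,thr=thr)
        u=np.cross([0,1,0],a);u/=np.linalg.norm(u);w=np.cross(a/np.linalg.norm(a),u)
        A=np.c_[np.cos(np.radians(res[:,0])),np.sin(np.radians(res[:,0]))];ok=abs(A@s-res[:,1])<.0025
        pts=np.array([proj(c,C+(r+d)*(np.cos(np.radians(t))*u+np.sin(np.radians(t))*w)) for t,d in res[ok]],np.float32)
        e=cv2.fitEllipse(pts);sol=circle(c,e,r);C2,n=max(sol,key=lambda q:q[1]@a)
        print(ok.sum(),"pose",C2,n,"tilt",np.degrees(np.arccos(n[2])),"az",np.degrees(np.arctan2(n[1],n[0])))
        C=C+s[0]*u+s[1]*w
    return C2,n,C
E
python3 - <<'E'
from h import *
z=np.load("w5.npz");c=dict(img=z["img"],W=z["W"],K=z["K"])
print("medium in stack");scan_pose(c,[.5515,.2625,.119],.078,[0.001,0,1],rounds=1,band=.005)
print("large");scan_pose(c,[.5515,.264,.09],.093,[0.001,0,1],rounds=1,band=.005)
print("small");T,s=state();print(T[:3,3],s["qpos"])
w=cam("wrist");np.savez("w6.npz",img=w["img"],W=w["W"],K=w["K"],T=T)
print(proj(w,[.6137,.0051,.105]))
rim(w,tuple(int(k) for k in proj(w,[.6137,.0051,.105])),92,.064)
scan_pose(w,[.6137,.0051,.107],.064,[.18,.468,.866],band=.014)
E
```

```text
medium in stack
103 angles 0.0 357.0 shift mm (x,y) [ 0.0027 -0.1468] med resid mm 0.6536898131707144
90 pose [0.5515 0.2617 0.121 ] [-0.0079 -0.0606  0.9981] tilt 3.5045330410146818 az -97.39116396862275
large
120 angles 0.0 357.0 shift mm (x,y) [0.1103 0.0981] med resid mm 0.7537489934289846
120 pose [0.5516 0.2657 0.0848] [-0.0015  0.0947  0.9955] tilt 5.437519316386642 az 90.9065602180537
small
[0.6368 0.065  0.212 ] [ 0.1078  0.3976  1.5566 -0.4646  1.4626  0.5902]
[280.2702 202.0087]
ellipse ((281.1015930175781, 196.2606658935547), (151.95228576660156, 177.44146728515625), 151.39736938476562) inl 0.35700934579439253
centre [0.6315 0.0307 0.1237] n [0.6897 0.5743 0.441 ] tilt 63.833393457591015 az 39.78154263813214
centre [0.6168 0.0307 0.129 ] n [-0.2542  0.5698  0.7815] tilt 38.601593536681776 az 114.04759941732145
112 angles 0.0 357.0 shift mm (x,y) [-0.3714  3.4157] med resid mm 0.5108182973480367
108 pose [0.6143 0.0093 0.1062] [0.23   0.4737 0.8501] tilt 31.774366743952115 az 64.0950596836032
108 angles 0.0 357.0 shift mm (x,y) [-0.0034 -0.0273] med resid mm 0.4249830386921802
103 pose [0.6143 0.0093 0.1061] [0.2324 0.4754 0.8485] tilt 31.946876355443802 az 63.94564906370098
108 angles 0.0 357.0 shift mm (x,y) [-0.0153  0.005 ] med resid mm 0.41605800494524664
103 pose [0.6143 0.0092 0.1061] [0.2308 0.4737 0.8499] tilt 31.80041335833263 az 64.02769554624915
```

```bash
cat > sm.py <<'E'
from h import *
az=np.radians(65);a=np.array([np.cos(az)*.5,np.sin(az)*.5,.866]);u=np.array([np.sin(az),-np.cos(az),0])
o=np.load("w6.npz")["W"][:3,3];C=np.array([.6143,.0093,.1061]);C=o+(C-o)*(.1095-o[2])/(C[2]-o[2])
E
python3 - <<'E'
from sm import *
print(C,a);T,s=state()
for h in(.05,-.008):
    G=frame(C-.060*u+h*a,a,u);print(G[:3,3]);plan(T,G,10);T=G
E
```

```text
[0.6156 0.0125 0.1095] [0.2113 0.4532 0.866 ]
[0.5717 0.0605 0.1528]
10 rows [-0.003, 0.055, -0.048] [-0.0005, 0.001, 0.0] mm 8.8 deg 0.40
[0.5595 0.0343 0.1026]
10 rows [0.0, 0.048, 0.0] [0.0, -0.0, 0.0] mm 5.8 deg 0.00
```

Request:
send_rows(
  plan=[
    [[-0.003,0.055,-0.048],[-0.0005,0.001,0]],
    [[-0.003,0.055,-0.048],[-0.0005,0.001,0]],
    [[-0.003,0.055,-0.048],[-0.0005,0.001,0]],
    [[-0.003,0.055,-0.048],[-0.0005,0.001,0]],
    [[-0.003,0.055,-0.048],[-0.0005,0.001,0]],
    [[-0.003,0.055,-0.048],[-0.0005,0.001,0]],
    [[-0.003,0.055,-0.048],[-0.0005,0.001,0]],
    [[-0.003,0.055,-0.048],[-0.0005,0.001,0]],
    [[-0.003,0.055,-0.048],[-0.0005,0.001,0]],
    [[-0.003,0.055,-0.048],[-0.0005,0.001,0]],
    [[0,0,0],[0,0,0]],
  ],
)

```text
time: 24.55
eef_pos: [0.5706, 0.0609, 0.1526]
tcp_rot: [0.522, -0.477, 0.674, -0.212]
contact_force: [0.6, 0.0, -0.3]
opening: 1.001
```

Run:
```python
from sm import *
T,s=state();print(T)
w=cam("wrist")
for z in(.1065,.1095):
    D=o+(C-o)*(z-o[2])/(C[2]-o[2]);s,_=ring_scan(w,D,.064,range(0,360,3),a,band=.008,thr=10)
scan_pose(w,C,.064,a,rounds=1)
G=frame(C-.060*u-.008*a,a,u);plan(T,G,10)
```

```text
[[-0.3648 -0.2123  0.9065  0.5706]
 [-0.7841 -0.4549 -0.4221  0.0609]
 [ 0.502  -0.8648 -0.0005  0.1526]
 [ 0.      0.      0.      1.    ]]
114 angles 0.0 357.0 shift mm (x,y) [-0.2354 -0.1669] med resid mm 0.6393585493916986
111 angles 0.0 357.0 shift mm (x,y) [-1.3741  0.4741] med resid mm 0.9036776992647295
111 angles 0.0 357.0 shift mm (x,y) [-1.3741  0.4741] med resid mm 0.9036776992647295
106 pose [0.6141 0.01   0.1063] [0.204  0.4918 0.8465] tilt 32.16901633366897 az 67.46491548509225
10 rows [-0.0, 0.048, 0.001] [0.0, 0.0, 0.0] mm 5.8 deg 0.00
```

Request:
send_rows(
  plan=[
    [[0,0.048,0],[0,0,0]],
    [[0,0.048,0],[0,0,0]],
    [[0,0.048,0],[0,0,0]],
    [[0,0.048,0],[0,0,0]],
    [[0,0.048,0],[0,0,0]],
    [[0,0.048,0],[0,0,0]],
    [[0,0.048,0],[0,0,0]],
    [[0,0.048,0],[0,0,0]],
    [[0,0.048,0],[0,0,0]],
    [[0,0.048,0],[0,0,0]],
    [[0,0,0],[0,0,0]],
  ],
)

```text
time: 25.7
eef_pos: [0.5591, 0.0344, 0.1031]
tcp_rot: [0.522, -0.477, 0.675, -0.212]
contact_force: [1.0, 0.5, -0.3]
opening: 0.999
```

Request:
send_rows(
  plan=[
    [[0,0,0],[0,0,0]],
    [[0,0,0],[0,0,0]],
    [[0,0,0],[0,0,0]],
    [[0,0,0],[0,0,0]],
    [[0,0,0],[0,0,0]],
    [[0,0,0],[0,0,0]],
    [[0,0,0],[0,0,0]],
    [[0,0,0],[0,0,0]],
    [[0,0,0],[0,0,0]],
    [[0,0,0],[0,0,0]],
    [[0,0,0],[0,0,0]],
    [[0,0,0],[0,0,0]],
  ],
  gripper=1,
  grip_force=80,
)

```text
time: 26.9
eef_pos: [0.5598, 0.0345, 0.1045]
tcp_rot: [0.522, -0.477, 0.675, -0.212]
contact_force: [-3.3, -1.4, 5.4]
opening: 0.061
```

Run:
```python
from sm import *
T,s=state();print(T,s["opening"],s["contact_force"],s["wrist_torque"])
print("in tool",*cover_in_tool(T,np.array([.6145,.0105,.1085]),a,0));np.save("Tg2.npy",T)
```

```text
[[-0.3659 -0.2106  0.9065  0.5598]
 [-0.7837 -0.4556 -0.4222  0.0345]
 [ 0.5019 -0.8649  0.0017  0.1045]
 [ 0.      0.      0.      1.    ]] 0.06086396433200677 [-3.2832 -1.4063  5.3694] [-0.4446  0.4857 -0.4001]
in tool [ 0.0008 -0.0041  0.0597] [ 0.0022 -1.      0.0017]
```

Request:
send_rows(
  plan=[
    [[0,-0.03,0],[0,0,0]],
    [[0,-0.05,0],[0,0,0]],
    [[0,-0.07,0],[0,0,0]],
    [[0,-0.08,0],[0,0,0]],
    [[0,-0.08,0],[0,0,0]],
    [[0,-0.08,0],[0,0,0]],
    [[0,-0.08,0],[0,0,0]],
    [[0,-0.08,0],[0,0,0]],
    [[0,-0.08,0],[0,0,0]],
    [[0,-0.08,0],[0,0,0]],
    [[0,-0.05,0],[0,0,0]],
    [[0,0,0],[0,0,0]],
  ],
)

```text
time: 28.1
eef_pos: [0.5798, 0.0767, 0.1841]
tcp_rot: [0.521, -0.476, 0.675, -0.213]
contact_force: [0.1, -0.5, -1.3]
opening: 0.062
```

Run:
```python
from sm import *
T,s=state();print(T[:3,3],s["opening"],s["contact_force"],s["wrist_torque"])
for p,n in(([.55,.10,.27],12),([.4917,.2625,.25],12)):
    G=frame(p,[0,0,1],[1,0,0]);plan(T,G,n);T=G
```

```text
[0.5798 0.0767 0.1841] 0.061516625422007455 [ 0.0888 -0.4795 -1.333 ] [ 0.4163 -0.051  -0.0183]
12 rows [0.006, -0.061, -0.026] [0.0015, -0.0056, 0.0068] mm 8.0 deg 3.22
12 rows [-0.113, 0.014, -0.04] [0.0, 0.0, 0.0] mm 14.5 deg 0.00
```

Request:
send_rows(
  plan=[
    [[0.006,-0.061,-0.026],[0.0015,-0.0056,0.0068]],
    [[0.006,-0.061,-0.026],[0.0015,-0.0056,0.0068]],
    [[0.006,-0.061,-0.026],[0.0015,-0.0056,0.0068]],
    [[0.006,-0.061,-0.026],[0.0015,-0.0056,0.0068]],
    [[0.006,-0.061,-0.026],[0.0015,-0.0056,0.0068]],
    [[0.006,-0.061,-0.026],[0.0015,-0.0056,0.0068]],
    [[0.006,-0.061,-0.026],[0.0015,-0.0056,0.0068]],
    [[0.006,-0.061,-0.026],[0.0015,-0.0056,0.0068]],
    [[0.006,-0.061,-0.026],[0.0015,-0.0056,0.0068]],
    [[0.006,-0.061,-0.026],[0.0015,-0.0056,0.0068]],
    [[0.006,-0.061,-0.026],[0.0015,-0.0056,0.0068]],
    [[0.006,-0.061,-0.026],[0.0015,-0.0056,0.0068]],
  ],
)

```text
time: 29.3
eef_pos: [0.549, 0.0997, 0.269]
tcp_rot: [0.501, -0.5, 0.501, -0.498]
contact_force: [-0.1, 0.1, -1.9]
opening: 0.062
```

Request:
send_rows(
  plan=[
    [[-0.113,0,-0.04],[0,0,0]],
    [[-0.113,0,-0.04],[0,0,0]],
    [[-0.113,0,-0.04],[0,0,0]],
    [[-0.113,0,-0.04],[0,0,0]],
    [[-0.113,0,-0.04],[0,0,0]],
    [[-0.113,0,-0.04],[0,0,0]],
    [[-0.113,0,-0.04],[0,0,0]],
    [[-0.113,0,-0.04],[0,0,0]],
    [[-0.113,0,-0.04],[0,0,0]],
    [[-0.113,0,-0.04],[0,0,0]],
    [[-0.08,0,-0.03],[0,0,0]],
    [[0,0,0],[0,0,0]],
  ],
)

```text
time: 30.5
eef_pos: [0.4981, 0.2466, 0.2686]
tcp_rot: [0.501, -0.499, 0.502, -0.499]
contact_force: [-0.4, -0.8, -1.6]
opening: 0.059
```

Run:
```python
from sm import *
T,s=state();print(T,s["contact_force"],s["wrist_torque"])
w=cam("wrist");M=(T@np.array([0,-.0055,.060,1]))[:3];print("small pred",M)
ring_scan(w,M,.064,range(0,360,4),thr=10);ring_scan(w,[.5515,.2625,.120],.078,range(0,360,4),thr=10)
G=frame([.4917,.2625,.17],[0,0,1],[1,0,0]);plan(T,G,11)
```

```text
[[-0.0016  0.0003  1.      0.4981]
 [-1.     -0.0042 -0.0016  0.2466]
 [ 0.0042 -1.      0.0003  0.2686]
 [ 0.      0.      0.      1.    ]] [-0.3876 -0.8002 -1.5823] [-0.0159  0.0742 -0.0309]
small pred [0.5581 0.2465 0.2741]
47 angles 48.0 340.0 shift mm (x,y) [-2.3062  0.5288] med resid mm 1.0457853248867321
50 angles 32.0 288.0 shift mm (x,y) [ 0.4231 -0.5224] med resid mm 0.510844244107006
11 rows [-0.012, 0.075, -0.005] [-0.0, -0.0, 0.0001] mm 9.1 deg 0.04
```

Request:
send_rows(
  plan=[
    [[-0.05,0,-0.02],[0,0,0]],
    [[-0.05,0,-0.02],[0,0,0]],
    [[-0.03,0.08,-0.01],[0,0,0]],
    [[0,0.09,0],[0,0,0]],
    [[0,0.09,0],[0,0,0]],
    [[0,0.09,0],[0,0,0]],
    [[0,0.09,0],[0,0,0]],
    [[0,0.09,0],[0,0,0]],
    [[0,0.09,0],[0,0,0]],
    [[0,0.09,0],[0,0,0]],
    [[0,0.08,0],[0,0,0]],
    [[0,0,0],[0,0,0]],
  ],
)

```text
time: 31.75
eef_pos: [0.4917, 0.2602, 0.1717]
tcp_rot: [0.501, -0.5, 0.501, -0.497]
contact_force: [0.1, -0.6, -3.1]
opening: 0.055
```

```bash
cat > rel.py <<'E'
from sm import *
T,s=state();print(T[:3,3],s["contact_force"],s["wrist_torque"])
w=cam("wrist");sc=cam("scene");sd=cam("side");M=(T@np.array([0,-.0055,.060,1]))[:3];print("small pred",M)
for n,c,r in(("wrist",w,range(0,360,4)),("scene",sc,range(40,320,4)),("side",sd,range(0,200,4))):
    for nm,P,rad in(("S",M,.064),("M",np.array([.5515,.2625,.120]),.078)):
        q,_=ring_scan(c,P,rad,r,thr=10,band=.007);print(n,nm,P[:2]+q)
E
python3 rel.py
```

```text
[0.4917 0.2602 0.1717] [ 0.0623 -0.6288 -3.101 ] [0.0481 0.1236 0.01  ]
small pred [0.5517 0.26   0.177 ]
48 angles 48.0 340.0 shift mm (x,y) [-1.9638  1.0778] med resid mm 0.9862003228597095
wrist S [0.5497 0.2611]
47 angles 20.0 280.0 shift mm (x,y) [1.2285 1.3604] med resid mm 0.7669807547368777
wrist M [0.5527 0.2639]
47 angles 48.0 296.0 shift mm (x,y) [ 2.3662 -1.6073] med resid mm 0.6921310658743053
scene S [0.5541 0.2584]
32 angles 40.0 300.0 shift mm (x,y) [ 5.6901 -2.3814] med resid mm 1.4986137796009564
scene M [0.5572 0.2601]
40 angles 0.0 196.0 shift mm (x,y) [3.0291 2.2372] med resid mm 1.7767594802565414
side S [0.5547 0.2623]
28 angles 0.0 188.0 shift mm (x,y) [2.6915 2.3149] med resid mm 1.614318464990406
side M [0.5542 0.2648]
```

Request:
send_rows(
  plan=[
    [[-0.01,0,0.004],[0,0,0]],
    [[-0.009,0,0.004],[0,0,0]],
    [[0,0.03,0],[0,0,0]],
    [[0,0.03,0],[0,0,0]],
    [[0,0.03,0],[0,0,0]],
    [[0,0.03,0],[0,0,0]],
    [[0,0.025,0],[0,0,0]],
    [[0,0.015,0],[0,0,0]],
    [[0,0.01,0],[0,0,0]],
    [[0,0,0],[0,0,0]],
    [[0,0,0],[0,0,0]],
  ],
)

```text
time: 33.0
eef_pos: [0.4938, 0.2628, 0.1535]
tcp_rot: [0.5, -0.5, 0.502, -0.498]
contact_force: [0.0, 0.1, -2.9]
opening: 0.061
```

```bash
python3 rel.py
```

```text
[0.4938 0.2628 0.1535] [ 0.0013  0.0604 -2.9194] [ 0.0034  0.1097 -0.0079]
small pred [0.5538 0.2626 0.1591]
51 angles 48.0 340.0 shift mm (x,y) [-1.7599  1.2842] med resid mm 0.9743224577454744
wrist S [0.5521 0.2639]
50 angles 12.0 284.0 shift mm (x,y) [0.5671 0.9239] med resid mm 1.180520110731828
wrist M [0.5521 0.2634]
47 angles 56.0 296.0 shift mm (x,y) [ 2.5236 -2.3384] med resid mm 0.9893410252326635
scene S [0.5564 0.2603]
36 angles 40.0 300.0 shift mm (x,y) [ 4.7515 -1.7809] med resid mm 2.1921045169568094
scene M [0.5563 0.2607]
40 angles 0.0 196.0 shift mm (x,y) [ 1.3186 -2.1908] med resid mm 1.4555085050414118
side S [0.5552 0.2604]
20 angles 0.0 188.0 shift mm (x,y) [0.7982 0.2945] med resid mm 2.0337237220520734
side M [0.5523 0.2628]
```

Request:
send_rows(
  plan=[
    [[0,0.01,0],[0,0,0]],
    [[0,0.01,0],[0,0,0]],
    [[0,0.01,0],[0,0,0]],
    [[0,0,0],[0,0,0]],
    [[0,0,0],[0,0,0]],
  ],
)

```text
time: 33.65
eef_pos: [0.4937, 0.2627, 0.1497]
tcp_rot: [0.5, -0.5, 0.502, -0.498]
contact_force: [-0.3, -0.6, -2.2]
opening: 0.06
```

Request:
send_rows(
  plan=[
    [[0,0.006,0],[0,0,0]],
    [[0,0,0],[0,0,0]],
    [[0,0,0],[0,0,0]],
  ],
)

```text
time: 33.95
eef_pos: [0.4937, 0.2627, 0.1491]
tcp_rot: [0.5, -0.5, 0.502, -0.498]
contact_force: [-0.6, -0.3, -1.4]
opening: 0.059
```

Request:
send_rows(
  plan=[
    [[0,0.006,0],[0,0,0]],
    [[0,0,0],[0,0,0]],
    [[0,0,0],[0,0,0]],
  ],
)

```text
time: 34.25
eef_pos: [0.4937, 0.2627, 0.1483]
tcp_rot: [0.5, -0.5, 0.502, -0.498]
contact_force: [-0.6, -0.8, -2.3]
opening: 0.06
```

Request:
send_rows(
  plan=[
    [[0,0.006,0],[0,0,0]],
    [[0,0,0],[0,0,0]],
    [[0,0,0],[0,0,0]],
  ],
)

```text
time: 34.55
eef_pos: [0.4937, 0.2627, 0.1476]
tcp_rot: [0.5, -0.5, 0.502, -0.498]
contact_force: [-0.6, 0.3, -2.2]
opening: 0.055
```

Request:
send_rows(
  plan=[
    [[0,0.006,0],[0,0,0]],
    [[0,0,0],[0,0,0]],
    [[0,0,0],[0,0,0]],
  ],
)

```text
time: 34.85
eef_pos: [0.4937, 0.2627, 0.1469]
tcp_rot: [0.5, -0.5, 0.502, -0.498]
contact_force: [-0.1, 0.7, -2.0]
opening: 0.056
```

Request:
send_rows(
  plan=[
    [[0,0.006,0],[0,0,0]],
    [[0,0,0],[0,0,0]],
    [[0,0,0],[0,0,0]],
  ],
)

```text
time: 35.15
eef_pos: [0.4937, 0.2627, 0.1462]
tcp_rot: [0.5, -0.5, 0.502, -0.498]
contact_force: [1.3, -0.2, -1.1]
opening: 0.058
```

Request:
send_rows(
  plan=[
    [[0,0.005,0],[0,0,0]],
    [[0,0,0],[0,0,0]],
    [[0,0,0],[0,0,0]],
  ],
)

```text
time: 35.45
eef_pos: [0.4937, 0.2627, 0.1456]
tcp_rot: [0.5, -0.5, 0.502, -0.498]
contact_force: [-0.8, -0.0, -2.4]
opening: 0.059
```

Request:
send_rows(
  plan=[
    [[0,0.005,0],[0,0,0]],
    [[0,0,0],[0,0,0]],
    [[0,0,0],[0,0,0]],
  ],
)

```text
time: 35.75
eef_pos: [0.4938, 0.2628, 0.1454]
tcp_rot: [0.5, -0.5, 0.502, -0.498]
contact_force: [-1.4, 0.1, 0.6]
opening: 0.057
```

Request:
send_rows(
  plan=[
    [[0,0.005,0],[0,0,0]],
    [[0,0,0],[0,0,0]],
    [[0,0,0],[0,0,0]],
  ],
)

```text
time: 36.05
eef_pos: [0.4937, 0.2628, 0.1453]
tcp_rot: [0.5, -0.5, 0.502, -0.498]
contact_force: [-4.1, -1.0, 6.4]
opening: 0.059
```

```bash
python3 -c "
from h import *
T,s=state();print(T[:3,3],s['contact_force'],s['wrist_torque'])"
```

```text
[0.4937 0.2628 0.1453] [-4.0995 -0.9925  6.3563] [-0.1191  0.6645 -0.0698]
```

Contact came at TCP z 0.1454, as predicted. Now I'll ease off and release.

Request:
send_rows(
  plan=[
    [[0,-0.004,0],[0,0,0]],
    [[0,0,0],[0,0,0]],
    [[0,0,0],[0,0,0]],
  ],
)

```text
time: 36.35
eef_pos: [0.4938, 0.2628, 0.1453]
tcp_rot: [0.5, -0.5, 0.502, -0.498]
contact_force: [-3.3, -0.9, 5.2]
opening: 0.06
```

Request:
send_rows(
  plan=[
    [[0,-0.003,0],[0,0,0]],
    [[0,0,0],[0,0,0]],
    [[0,0,0],[0,0,0]],
  ],
  grip_force=20,
)

```text
time: 36.65
eef_pos: [0.4938, 0.2628, 0.1453]
tcp_rot: [0.5, -0.5, 0.502, -0.498]
contact_force: [-3.6, 0.2, 4.7]
opening: 0.059
```

Request:
send_rows(
  plan=[
    [[0,0,0],[0,0,0]],
    [[0,0,0],[0,0,0]],
    [[0,0,0],[0,0,0]],
    [[0,0,0],[0,0,0]],
    [[0,0,0],[0,0,0]],
    [[0,0,0],[0,0,0]],
  ],
  gripper=0.6,
)

```text
time: 37.25
eef_pos: [0.4938, 0.2627, 0.1452]
tcp_rot: [0.5, -0.5, 0.502, -0.498]
contact_force: [0.1, -0.1, 0.2]
opening: 0.399
```

Request:
send_rows(
  plan=[
    [[0,-0.03,0],[0,0,0]],
    [[0,-0.05,0],[0,0,0]],
    [[0,-0.1,0],[0,0,0]],
    [[0,-0.15,0],[0,0,0]],
    [[0,-0.2,0.05],[0,0,0]],
    [[0,-0.2,0.1],[0,0,0]],
    [[0,-0.2,0.12],[0,0,0]],
    [[0,-0.2,0.12],[0,0,0]],
    [[0,-0.2,0.08],[0,0,0]],
    [[0,-0.1,0.02],[0,0,0]],
    [[0,0,0],[0,0,0]],
  ],
)

```text
time: 38.35
eef_pos: [0.5534, 0.2635, 0.3201]
tcp_rot: [0.499, -0.499, 0.503, -0.5]
contact_force: [-0.7, -0.4, -0.3]
opening: 0.402
```

Run:
```python
from h import *
T,s=state();print(T[:3,3],s["contact_force"])
w=cam("wrist");sc=cam("scene");sd=cam("side")
for nm,P,r in(("S",[.5525,.263,.151],.064),("M",[.5515,.2625,.120],.078),("L",[.5515,.264,.09],.093)):
    q,_=ring_scan(w,P,r,range(0,360,4),thr=10,band=.006);print("wrist",nm,P[:2]+q)
    q,_=ring_scan(sc,P,r,range(60,300,4),thr=10,band=.008);print("scene",nm,P[:2]+q)
b=sc["img"][110:290,300:480];d=sd["img"][80:230,130:280]
cv2.imwrite("pics/fin.png",np.hstack([cv2.resize(b,(260,260)),cv2.resize(d,(260,260)),cv2.resize(w["img"][:300,120:460],(280,260))]))
```

```text
[0.5534 0.2635 0.3201] [-0.6759 -0.3773 -0.3013]
72 angles 32.0 344.0 shift mm (x,y) [-0.1331 -1.0384] med resid mm 0.8237052756477311
wrist S [0.5524 0.262 ]
54 angles 60.0 296.0 shift mm (x,y) [ 4.4467 -2.5867] med resid mm 0.8586384611054827
scene S [0.5569 0.2604]
84 angles 0.0 356.0 shift mm (x,y) [-0.0762 -0.3332] med resid mm 0.9202612293153956
wrist M [0.5514 0.2622]
52 angles 60.0 296.0 shift mm (x,y) [-5.8173  0.9942] med resid mm 2.328970074045637
scene M [0.5457 0.2635]
90 angles 0.0 356.0 shift mm (x,y) [0.0669 0.672 ] med resid mm 1.0350063528948685
wrist L [0.5516 0.2647]
32 angles 60.0 296.0 shift mm (x,y) [ 3.9965 -2.5219] med resid mm 1.5399605774899303
scene L [0.5555 0.2615]
```

View pics/fin.png

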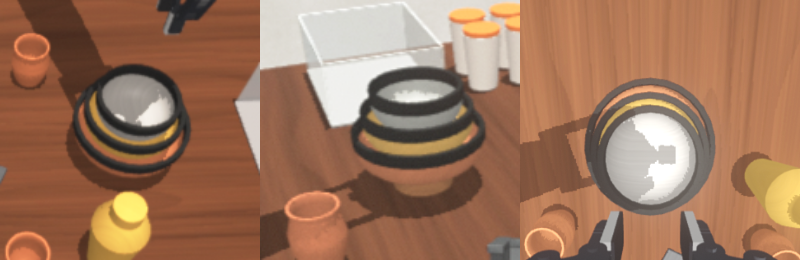

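All three covers are nested, concentric and level in every view, and the gripper is clear.

```bash
python3 -c "
from plant import *
print(sign_off())"
```

```text
the job is handed in; nothing more can be done
None
```

I took the medium cover, then the small one, off the stands by the rim band. I turned each upright, lowered it in sub-millimetre steps until its knob touched the floor below, and released it. I handed in at about 38 s, under the 72 s limit; `sign_off` gave no verdict.

**Last checks that agreed**
- **Seating:** each cover touched down where the nested heights predict. The medium was about 2 mm below my first estimate and the small within about 0.2 mm of its own. The press at contact peaked at about 9 N for each.
- **Centring:** in the final wrist view the rim centres were, in mm:

| Cover | x | y |
|---|---|---|
| Large | 551.6 | 264.7 |
| Medium | 551.4 | 262.2 |
| Small | 552.4 | 262.0 |

  That puts the small one within about 1 mm of the medium, and the medium about 2.5 mm from the large.
- **Bystanders:** the arm stayed clear of the cups, orange, shaker and jigger throughout. I did not re-measure where they stand.

**Checks that disagreed or were weak**
- **Scene camera:** its fits of the partly hidden rims were off by 3–6 mm from the wrist camera, with the medium the worst. I trusted the wrist view.
- **Level:** the stack looks level in all three views, but I have no good number for it. The ellipse tilt fits on the large and medium, taken after the medium was placed, gave 3.5–5.4° in opposite directions. From nearly straight above that method is too noisy to use.

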